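# Pack the make-up palettes away and bolt the drawer

## Robot

A 6-joint arm with a two-finger parallel gripper is mounted at the origin on the work surface. World frame = base frame: x ahead of the robot, y to its left, z up, the work surface at z = 0. Lengths are in mm, angles in rad, forces in N, time in s.
With the tool pointing down it reaches from about 350 to 775 mm from the base axis. Payload 7.3 kg.
Tool frame: the origin (TCP) lies on the centre line of the jaws, within the pads' length; the fingertips stand bot.tip_reach ahead of it and the grasp point (between the pads) lies 6 mm ahead of it (bot.tip_reach is the distance from the TCP to the fingertips, in mm); z points along the fingers, y is the direction in which the jaws open and shut (so a half turn about z gives the same grasp; the last joint's range is limited). The gripper opens to 92 mm and grips with 3 to 60 N. Pads are 19 mm wide; open, the fingers measure 130 mm over their backs; the gripper's body (75 mm by 190 mm) begins 47 mm behind the grasp point.
Start: joints at [-1.373, 0.342, 1.524, -0, 1.275, -0.146], TCP at [176.983, -494.287, 251.741] pointing down, gripper open.
Joint ranges: [-2.53, 2.53], [-0.77, 2.02], [0.04, 2.7], [-1, 4.14], [0.28, 2.66], [-3.11, 3.11]. Speed limits (rad/s): [2.57, 2.57, 3.14, 3.14, 3.14, 3.14].

## Interface

Orientations are given as [roll, pitch, yaw] about the fixed x, y, z axes, in that order (R = Rz(yaw) Ry(pitch) Rx(roll)).
In Python, from plant import bot gives the robot as it stands.
- The arm moves only by the tool step_arm, never from a script. Its argument "deltas" is a list of rows, each a list of 6 numbers: the shift along the tool's x, y, z in mm, then the turn, a rotation vector about the tool's x, y, z in rad. A call has 1 to 5 rows; each row is the pose to reach, as a shift and turn from the pose commanded when the call began, along the tool's axes at that moment; what a row does not reach only later rows make up. A row lasts 1/12 s, in which the tool goes at most 41.7 mm and 7.16 degrees, less where a joint would pass 70% of its speed; a pose out of reach is approached as far as the arm can. A call with a gripper value outside its range is refused whole. "fingers" is the finger opening in mm, from 0 to 91.8, set as the call begins (left out, the last holds). The fingers move at their own pace and stop on an object; the grip force is fixed at half the most. Time passes only in rows, so rows that repeat a pose let the fingers close. It gives the time, the measured TCP pose, the force and the opening at its end, in the units of the state.
- bot.get_obs(): the state, without advancing time (a new reading comes with each control period).
- bot.capture(name): name is "scene" or "side" or "wrist"; returns a dict with "color" (400x640x3 uint8, red, green, blue), "fx", "fy", "cx", "cy" (pixels), "R" (3x3) and "t" (3): a world point X has camera coordinates R X + t. Camera axes: x right, y down, z forward; pixel columns grow to the right and rows downward; lengths in mm; the calibration is good to about 2 mm. A picture is of the moment at which its call begins. There is no depth.
- bot.close_job(): hands the job in, once; it reports no verdict.
Trained networks look in a picture, given as the dict that the camera call returned (one of the last four; its "shot" number tells which), for a name from the list of things; names that differ only in an ending like _2 or _b are one class to them, and where a whole thing is asked for, a point or a joint stands for the part that bears it (a point fixed in the world has none). Each returns a list of dicts, best first, with "p" (0 to 1); they miss things now and then, are a little off and sometimes report something else, mostly with a low value. They report only what shows in the picture. A call takes as long as a camera call. They do not tell look-alikes from the thing itself.
- bot.boxes_of(query, picture): "rect" ([centre column, centre row, width, height] in pixels, round what is visible of it).
The state is a dict: "time": time; "joint_positions": joint angles; "dq": joint speeds; "tau": joint torques, N m; "tool_pos": TCP position; "tcp_rot": TCP orientation; "contact_force": force on the tool from outside, world axes, zero at the start; "moment": the same for the moment, N m; "grip_width": finger opening in mm.
Only numpy, scipy, OpenCV 4.12 (cv2) and the standard library are available. Lean on these libraries where they do the work, as an engineer would, in place of code of your own. Each camera call takes 0.05 s, during which the arm holds its last target. There are 200 camera calls.

## Task

Pack away after the show: pull the chest's drawer fully open, then take the palettes off the pile from the top down, lifting each one clear without dragging the ones beneath it, and lay every palette on the table (also one lying apart, if there is one) flat in the drawer, at most two deep. Then push the drawer fully shut and slide its bolt fully home into the keeper, leaving the jar and the tissue box where they are.

Things in the scene. Friction and masses are not known exactly. Their poses are not given: they have to be found in the camera images.
- drawer_floor (a point): Centre of the top of the drawer's inner floor, 18 mm above the table; moves with the drawer. x points into the chest (the drawer opens to -x), y to the left seen from the front, z up. Inside 160 (x) by 260 mm (y); walls 6 mm thick rise 44 mm above the floor, the 18 mm front panel (outer face at x -104 mm) rises 60 mm.
- chest_front (a point): Middle of the front edge of the dark wood chest, on its top, 78 mm above the table; fixed, same axes as drawer_floor. The chest is 308 mm wide and 212 mm deep. Shut, the drawer's front panel is level with this edge; fully open, this edge lies 56 mm beyond drawer_floor in x.
- drawer_handle (a point): Middle of the drawer's brass handle: a round bar 12 mm thick, 90 mm long, parallel to the drawer front and 42 mm out from its face, 50 mm above the table, nothing under or over it. From drawer_floor it lies at x -146, y -40, z +32 mm.
- drawer (a joint): How far the drawer is pulled out, m: 0 fully shut, 0.160 fully open. It slides with about 2 N of friction and stays where it is left.
- bolt_knob (a point): Grip height on the knob of the steel barrel bolt on top of the drawer front: an upright post 14 mm thick ending 12 mm above this point, 116 mm above the table; it rides with the drawer. Drawn back it is at x -95, y +50, z +98 mm from drawer_floor, and it slides to +y of that frame. Clear all round down to 20 mm below this point, where its brass guides are.
- bolt (a joint): How far the bolt is slid towards the keeper, m: 0 drawn back, 0.040 fully home in the brass keeper on the left post of the chest. About 2 N of friction, no spring: it stays where it is left.
- base_a_mid (a point): closed make-up palette, a flat black plastic case 120 x 46 x 16 mm, about 0.12 kg (all palettes are alike). The point is the centre of the case, half-way up; its x axis runs along the 120 mm length, y along the 46 mm width, z out of the face with the five round pans. One of the two at the bottom of the pile, side by side with a gap of about 38 mm on a 4 mm cork mat that is fixed to the table.
- base_b_mid (a point): closed make-up palette, a flat black plastic case 120 x 46 x 16 mm, about 0.12 kg (all palettes are alike). The point is the centre of the case, half-way up; its x axis runs along the 120 mm length, y along the 46 mm width, z out of the face with the five round pans. The other of the two at the bottom of the pile.
- bridge_mid (a point): closed make-up palette, a flat black plastic case 120 x 46 x 16 mm, about 0.12 kg (all palettes are alike). The point is the centre of the case, half-way up; its x axis runs along the 120 mm length, y along the 46 mm width, z out of the face with the five round pans. Lies across both bottom palettes, bridging their gap.
- top_a_mid (a point): closed make-up palette, a flat black plastic case 120 x 46 x 16 mm, about 0.12 kg (all palettes are alike). The point is the centre of the case, half-way up; its x axis runs along the 120 mm length, y along the 46 mm width, z out of the face with the five round pans. Lies crosswise on one end of the bridging palette, overhanging its sides.
- top_b_mid (a point): closed make-up palette, a flat black plastic case 120 x 46 x 16 mm, about 0.12 kg (all palettes are alike). The point is the centre of the case, half-way up; its x axis runs along the 120 mm length, y along the 46 mm width, z out of the face with the five round pans. Lies crosswise on the other end of the bridging palette, about 38 mm from the first; absent in some runs.
- stray_mid (a point): closed make-up palette, a flat black plastic case 120 x 46 x 16 mm, about 0.12 kg (all palettes are alike). The point is the centre of the case, half-way up; its x axis runs along the 120 mm length, y along the 46 mm width, z out of the face with the five round pans. Lies by itself on the table between the chest and the pile; absent in some runs.
- jar: Closed cream jar, 60 mm across and 60 mm tall, bystander; origin at the centre of its underside.
- tissue_box: Blue cardboard tissue box 100 x 100 x 110 mm, bystander; origin at the centre of its underside.
Not all that is in view belongs to the job. What is shaped like the part that bears base_a_mid but orange or red is not meant.

How it is judged:
By the outcome, as a careful person would: the job done as asked, in the order asked, and still so for the second after the job is handed in, with the robot touching nothing.
Of top_b, stray only 1 to 2 are there at a start; the rules pass over those that are not, and their reading is None.
At some moment in a run one of stray may be knocked a few centimetres aside while the robot is not near it.
Once in a run the grip may slacken for a moment while it holds something.
It also fails if it takes over 210 s, if anything falls off the work surface, if the arm or the gripper's body presses on something with over 40 N, if the wrist force passes 120 N, or if a joint passes its speed limit or range.

## Working session

There is one attempt and no reset: what is moved stays moved. The work goes in short steps, Python scripts to look and compute and a tool call to move; the robot and the scene stay as the last step left them, time stands still between calls to the robot, and variables do not carry over. Pictures are saved under pics/ and viewed, about 12 in all and at most 16, crops included, and the job is handed in when it is done.

Besides the shell and the picture viewer there is one more tool, called after "Call:" in YAML: its name, and indented under it one key for each argument. step_arm: Moves the arm, as the interface text tells. Its arguments: {"type":"object","properties":{"deltas":{"type":"array"},"fingers":{"type":"number"}},"required":["deltas"]}

```bash
ls; mkdir -p pics; python3 - <<'E'
from plant import bot
import cv2,numpy as np
o=bot.get_obs();print({k:np.round(v,3) for k,v in o.items()},bot.tip_reach)
ims=[]
for n in("scene","side"):
    p=bot.capture(n);print(n,p['fx'],p['cx'],p['cy'],np.round(p['R'],3).tolist(),np.round(p['t'],1).tolist())
    cv2.imwrite(f"pics/{n}0.png",p['color'][:,:,::-1])
    for q in("base_a_mid","drawer_handle","bolt_knob","drawer","jar","tissue_box"):
        print(q,[(np.round(b['rect']).tolist(),round(b['p'],2)) for b in bot.boxes_of(q,p)])
E
```

```text
pics
{'time': np.float64(0.0), 'joint_positions': array([-1.373,  0.343,  1.525,  0.   ,  1.275, -0.146]), 'dq': array([ 0.001,  0.   , -0.   ,  0.   , -0.002,  0.   ]), 'tau': array([-1.0000e-03, -4.3124e+01, -2.4422e+01,  7.2000e-02,  5.6000e-02,
       -0.0000e+00]), 'tool_pos': array([ 176.903, -493.899,  251.03 ]), 'tcp_rot': array([-3.14 , -0.   ,  0.344]), 'contact_force': array([ 0.6  ,  0.561, -1.941]), 'moment': array([ 0.002,  0.055, -0.023]), 'grip_width': np.float64(91.45)} 25.0
scene 468.0944453432771 319.3135016029385 196.30505525245417 [[0.345, 0.939, -0.003], [0.585, -0.218, -0.781], [-0.734, 0.267, -0.624]] [-102.3, -248.9, 1622.4]
base_a_mid [([201.0, 193.0, 20.0, 37.0], 0.67), ([237.0, 237.0, 47.0, 29.0], 0.61), ([146.0, 244.0, 31.0, 37.0], 0.58)]
drawer_handle [([450.0, 181.0, 100.0, 31.0], 0.75), ([262.0, 254.0, 46.0, 30.0], 0.56)]
bolt_knob [([465.0, 173.0, 45.0, 21.0], 0.79), ([239.0, 235.0, 44.0, 25.0], 0.38)]
drawer [([448.0, 182.0, 99.0, 35.0], 0.69), ([255.0, 243.0, 50.0, 36.0], 0.59)]
jar [([374.0, 250.0, 28.0, 32.0], 0.62)]
tissue_box [([401.0, 277.0, 66.0, 76.0], 0.68)]
side 375.2949098527819 316.75491713221 202.18845701916464 [[-0.906, -0.422, -0.016], [-0.29, 0.65, -0.702], [0.307, -0.632, -0.712]] [456.8, 277.8, 1062.7]
base_a_mid [([387.0, 156.0, 32.0, 14.0], 0.68), ([406.0, 190.0, 18.0, 14.0], 0.67), ([355.0, 194.0, 13.0, 5.0], 0.43), ([240.0, 205.0, 50.0, 49.0], 0.36)]
drawer_handle [([252.0, 297.0, 68.0, 95.0], 0.66)]
bolt_knob [([244.0, 298.0, 28.0, 42.0], 0.5)]
drawer [([252.0, 297.0, 72.0, 96.0], 0.61)]
jar [([269.0, 223.0, 16.0, 22.0], 0.72)]
tissue_box [([254.0, 299.0, 67.0, 92.0], 0.71), ([238.0, 207.0, 48.0, 49.0], 0.66)]
```

View pics/scene0.png

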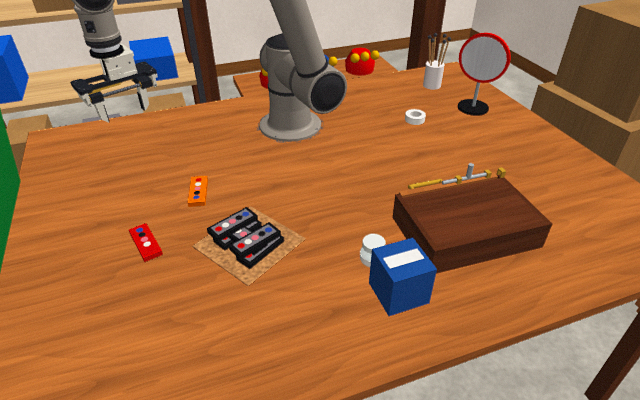

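View pics/side0.png

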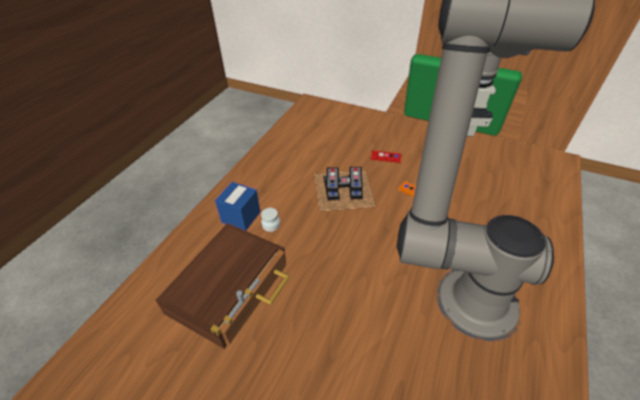

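```bash
cat > h.py <<'E'
from plant import bot
import cv2,numpy as np
from scipy.spatial.transform import Rotation as Ro
def ray(p,uv,z):
    "world point at height z seen at pixel uv"
    R,t=np.array(p['R']),np.array(p['t']); c=-R.T@t
    d=R.T@np.array([(uv[0]-p['cx'])/p['fx'],(uv[1]-p['cy'])/p['fy'],1]); return c+d*(z-c[2])/d[2]
def proj(p,X):
    X=np.atleast_2d(X); c=X@np.array(p['R']).T+np.array(p['t']); return np.c_[p['fx']*c[:,0]/c[:,2]+p['cx'],p['fy']*c[:,1]/c[:,2]+p['cy']]
def pose():
    o=bot.get_obs(); return np.array(o['tool_pos']),Ro.from_euler('xyz',o['tcp_rot'])
def local(target,yaw=None):
    "delta row (tool axes) from measured pose to target TCP pos and yaw, tool down"
    x,R=pose(); d=R.inv().apply(np.array(target)-x)
    r=np.zeros(3)
    if yaw is not None:
        best=None
        for k in(-1,0,1,2):
            rr=(R.inv()*Ro.from_euler('xyz',[np.pi,0,yaw+k*np.pi])).as_rotvec()
            if best is None or np.linalg.norm(rr)<np.linalg.norm(best): best=rr
        r=best
    return np.round(d,1),np.round(r,3)
def save(p,name,box=None,s=1):
    im=p['color'][:,:,::-1]
    if box: im=im[box[1]:box[3],box[0]:box[2]]
    cv2.imwrite(f'pics/{name}.png',cv2.resize(im,None,fx=s,fy=s,interpolation=cv2.INTER_CUBIC))
E
python3 - <<'E'
from h import *
p=bot.capture('scene');q=bot.capture('side')
a=cv2.resize(p['color'][150:275,380:560],None,fx=4,fy=4)[:,:,::-1]
b=cv2.resize(q['color'][215:355,150:300],None,fx=3.5,fy=3.5)[:,:,::-1]
cv2.imwrite('pics/c1.png',a);cv2.imwrite('pics/c2.png',b)
for uv,z in(([394,208],78),([507,180],78),([549,221],78),([444,247],78)):print('chest scene',ray(p,uv,z).round())
print('pile',ray(p,[232,222],44).round(),ray(p,[258,240],44).round(),'mat',ray(p,[249,245],4).round())
E
```

```text
chest scene [609.  81.  78.]
chest scene [610. 414.  78.]
chest scene [779. 403.  78.]
chest scene [768. 123.  78.]
pile [ 482. -299.   44.] [ 567. -254.   44.] mat [ 535. -272.    4.]
```

View pics/c1.png

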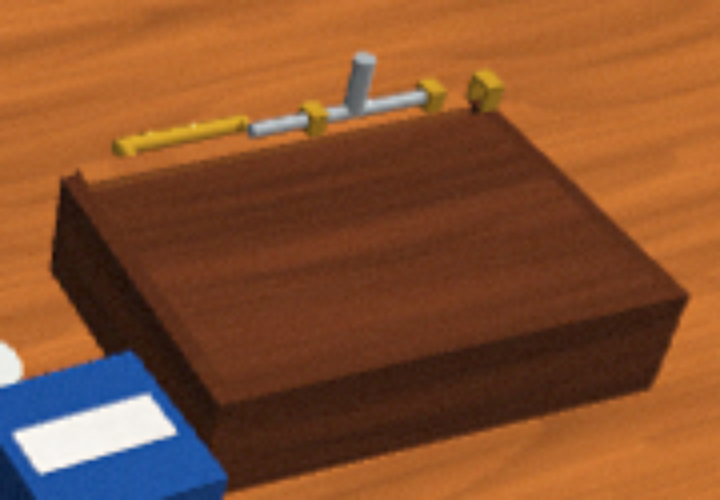

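```bash
python3 - <<'E'
from h import *
p=bot.capture('scene')
uv=np.array([(63,177),(500,113),(688,296),(222,405)])/4+[380,150]
P=np.array([ray(p,u,78)[:2] for u in uv]);print(P.round(1).tolist(),[np.linalg.norm(P[i]-P[i-1]).round() for i in range(4)])
# rectangle fit; in chest frame x into chest, y left
M=np.array([(0,-154),(0,154),(212,154),(212,-154)])
m=M.mean(0);H=(M-m).T@(P-P.mean(0));th=np.arctan2(H[0,1]-H[1,0],H[0,0]+H[1,1])
R2=lambda a:np.array([[np.cos(a),-np.sin(a)],[np.sin(a),np.cos(a)]])
f=P.mean(0)-R2(th)@m;print('front',f.round(1),'yaw',th.round(3),((M@R2(th).T+f)-P).round(1).tolist())
def cf(v):return (R2(th)@np.array(v)+f).round(1)
print('floor open',cf((-56,0)),'handle shut',cf((-42,-40)),'knob shut',cf((9,50)))
X=[*cf((-42,-40)),50];print(proj(p,X),proj(p,[*cf((9,50)),116]),proj(p,[*cf((-42,5)),50]),proj(p,[*cf((-42,-85)),50]))
for u in((226,224),(256,243)):print(ray(p,u,56).round())
E
```

```text
[[561.6, 110.3], [601.5, 413.6], [790.4, 402.1], [773.3, 98.4]] [np.float64(212.0), np.float64(306.0), np.float64(189.0), np.float64(304.0)]
front [576.1 264.9] yaw -0.083 [[1.7, 1.1], [-12.7, 4.7], [9.6, -1.3], [1.4, -4.5]]
floor open [520.3 269.5] handle shut [530.9 228.5] knob shut [589.2 314. ]
[[428.6657746 186.2691971]] [[473.24544831 171.71279086]] [[443.81917705 183.55116339]] [[413.25558768 189.03533173]]
[ 498. -315.   56.]
[ 588. -263.   56.]
```

View pics/c2.png

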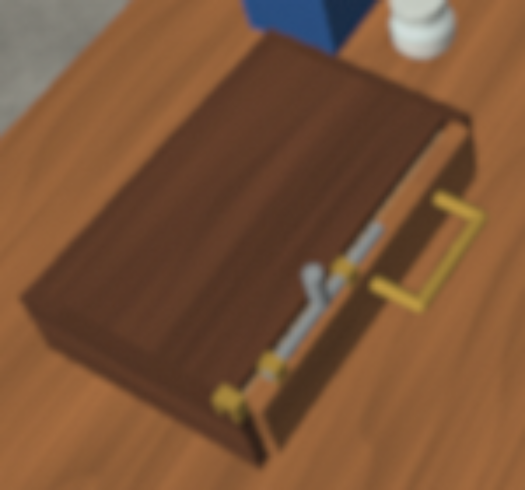

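```bash
python3 - <<'E'
from h import *
p=bot.capture('side');s=bot.capture('scene')
f=lambda u:np.array(u)/3.5+[150,215]
for n,u,z in(('FR',(470,120),78),('BR',(272,30),78),('BL',(24,297),78),('h1',(481,213),50),('h2',(418,306),50),('knobtop',(312,270),128)):print(n,ray(p,f(u),z).round(1))
g=lambda u:np.array(u)/4+[380,150]
for n,u,z in(('h1',(120,145),50),('h2',(245,122),50),('knobtop',(366,58),128),('FR',(63,177),78),('BL',(688,296),78),('BR',(222,405),78)):print(n,ray(s,g(u),z).round(1))
E
```

```text
FR [553.5 116.8  78. ]
BR [763.8 101.   78. ]
BL [781.6 402.8  78. ]
h1 [512.2 178.7  50. ]
h2 [516.7 273.3  50. ]
knobtop [571.2 315.1 128. ]
h1 [513.3 181.4  50. ]
h2 [520.1 274.2  50. ]
knobtop [574.  316.4 128. ]
FR [561.6 110.3  78. ]
BL [790.4 402.1  78. ]
BR [773.3  98.4  78. ]
```

```bash
cat >> h.py <<'E'
def plan(wps,start=None):
    "wps: (x,y,z,yaw); prints per-call target row (tool axes at call start), rows needed"
    if start is None:
        x,R=pose(); yaw=R.as_euler('xyz')[2]
    else: x,yaw=np.array(start[:3],float),start[3]
    for w in wps:
        t=np.array(w[:3],float); dy=(w[3]-yaw+np.pi/2)%np.pi-np.pi/2 if len(w)<5 else w[3]-yaw
        n=int(np.ceil(max(np.linalg.norm(t-x)/190,abs(dy)/0.58,0.01)))
        for i in range(n):
            a=yaw; step=(t-x)/(n-i)
            d=[step@[np.cos(a),np.sin(a),0],step@[np.sin(a),-np.cos(a),0],-step[2]]
            r=dy/n
            print(w[:3] if i==n-1 else '..', [round(float(v)) for v in d],round(-r,2),'rows',int(np.ceil(max(np.linalg.norm(step)/41,abs(r)/.12))))
            x=x+step; yaw+=r
    print('end yaw',round(yaw,3))
E
python3 -c "
from h import *
plan([(400,-200,260,.75),(515,227,260,1.511)])"
```

```text
.. [155, -101, -4] -0.2 rows 5
(400, -200, 260) [172, -68, -4] -0.2 rows 5
.. [125, -78, 0] -0.25 rows 4
.. [141, -44, 0] -0.25 rows 4
(515, 227, 260) [147, -7, 0] -0.25 rows 4
end yaw 1.511
```

Call:
step_arm:
  deltas:
    - [155, -101, -4, 0, 0, -0.2]
    - [155, -101, -4, 0, 0, -0.2]
    - [155, -101, -4, 0, 0, -0.2]
    - [155, -101, -4, 0, 0, -0.2]
    - [155, -101, -4, 0, 0, -0.2]

```text
time: 1.37
tool_pos: [290.6, -343.4, 256.0]
tcp_rot: [-3.141, -0.001, 0.546]
contact_force: [0.3, 0.5, -0.2]
grip_width: 92.0
```

Call:
step_arm:
  deltas:
    - [172, -68, -4, 0, 0, -0.2]
    - [172, -68, -4, 0, 0, -0.2]
    - [172, -68, -4, 0, 0, -0.2]
    - [172, -68, -4, 0, 0, -0.2]
    - [172, -68, -4, 0, 0, -0.2]

```text
time: 1.78
tool_pos: [402.8, -196.3, 260.1]
tcp_rot: [3.141, -0.001, 0.746]
contact_force: [-0.2, 0.4, -0.5]
grip_width: 91.8
```

Call:
step_arm:
  deltas:
    - [125, -78, 0, 0, 0, -0.25]
    - [125, -78, 0, 0, 0, -0.25]
    - [125, -78, 0, 0, 0, -0.25]
    - [125, -78, 0, 0, 0, -0.25]
  fingers: 26

```text
time: 2.12
tool_pos: [440.4, -54.2, 259.9]
tcp_rot: [-3.141, -0.001, 0.996]
contact_force: [-0.4, 0.3, 0.2]
grip_width: 69.4
```

Call:
step_arm:
  deltas:
    - [141, -44, 0, 0, 0, -0.25]
    - [141, -44, 0, 0, 0, -0.25]
    - [141, -44, 0, 0, 0, -0.25]
    - [141, -44, 0, 0, 0, -0.25]

```text
time: 2.45
tool_pos: [480.5, 88.1, 259.8]
tcp_rot: [3.141, -0.001, 1.246]
contact_force: [-0.3, -0.7, 0.1]
grip_width: 43.1
```

Call:
step_arm:
  deltas:
    - [147, -7, 0, 0, 0, -0.25]
    - [147, -7, 0, 0, 0, -0.25]
    - [147, -7, 0, 0, 0, -0.25]
    - [147, -7, 0, 0, 0, -0.25]
    - [147, -7, 0, 0, 0, -0.25]

```text
time: 2.87
tool_pos: [521.1, 230.2, 259.1]
tcp_rot: [3.141, -0.001, 1.498]
contact_force: [-0.5, -0.6, -0.4]
grip_width: 26.1
```

```bash
python3 - <<'E'
from h import *
o=bot.get_obs();print(o['time'],np.round(o['tool_pos']),np.round(o['tcp_rot'],3),o['grip_width'])
p=bot.capture('wrist');save(p,'w1');print(p['fx'],np.round(p['R'],2).tolist(),np.round(-np.array(p['R']).T@p['t']))
for q in("drawer_handle","bolt_knob"):print(q,[(np.round(b['rect']).tolist(),round(b['p'],2)) for b in bot.boxes_of(q,p)])
E
```

```text
2.8667 [521. 230. 259.] [ 3.141e+00 -1.000e-03  1.498e+00] 26.14822794761593
293.0384463643363 [[1.0, -0.07, -0.0], [-0.07, -0.95, 0.3], [-0.02, -0.3, -0.95]] [527. 311. 392.]
drawer_handle [([347.0, 119.0, 72.0, 238.0], 0.68)]
bolt_knob [([372.0, 105.0, 20.0, 133.0], 0.57)]
```

View pics/w1.png

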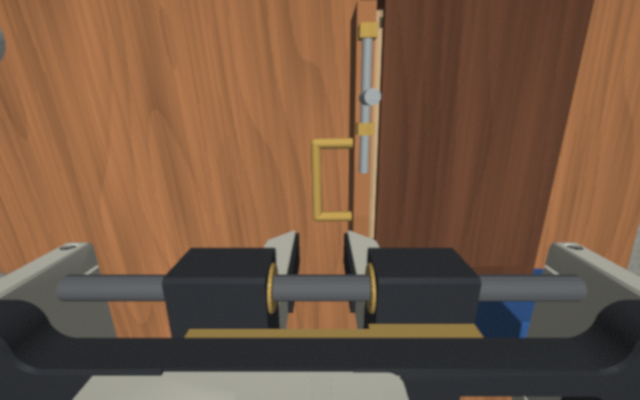

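```bash
python3 - <<'E'
from h import *
p=bot.capture('wrist')
for n,u,z in(('h1',(317.5,140),50),('h2',(317,219),50),('knob',(372,96.5),128),('lid',(383,20),78),('lid2',(378,235),78)):print(n,ray(p,u,z).round(1))
E
```

```text
h1 [519.1 268.5  50. ]
h2 [510.7 171.1  50. ]
knob [570.2 310.2 128. ]
lid [590.5 378.5  78. ]
lid2 [581.6 156.7  78. ]
```

```bash
python3 -c "
from h import *
plan([(515,225,110,1.511),(515,225,64,1.511),(355,234.6,64,1.511),(353,234.7,64,1.511)])"
```

```text
(515, 225, 110) [0, -5, 150] -0.02 rows 4
(515, 225, 64) [0, 0, 46] -0.0 rows 2
(355, 234.6, 64) [0, -160, 0] -0.0 rows 4
(353, 234.7, 64) [0, -2, 0] -0.0 rows 1
end yaw 1.511
```

Call:
step_arm:
  deltas:
    - [0, -5, 150, 0, 0, -0.02]
    - [0, -5, 150, 0, 0, -0.02]
    - [0, -5, 150, 0, 0, -0.02]
    - [0, -5, 150, 0, 0, -0.02]
  fingers: 24

```text
time: 3.4
tool_pos: [513.7, 224.1, 106.3]
tcp_rot: [-3.137, 0.002, 1.512]
contact_force: [-0.4, 0.5, 0.4]
grip_width: 24.0
```

Call:
step_arm:
  deltas:
    - [0, 0, 23, 0, 0, 0]
    - [0, 0, 46, 0, 0, 0]
    - [0, 0, 46, 0, 0, 0]

```text
time: 3.65
tool_pos: [513.2, 224.0, 60.0]
tcp_rot: [-3.134, 0.003, 1.512]
contact_force: [-0.3, -0.1, 0.4]
grip_width: 23.9
```

Call:
step_arm:
  deltas:
    - [0, 0, 0, 0, 0, 0]
    - [0, 0, 0, 0, 0, 0]
    - [0, 0, 0, 0, 0, 0]
  fingers: 8

```text
time: 3.9
tool_pos: [516.5, 225.9, 65.4]
tcp_rot: [3.139, -0.0, 1.513]
contact_force: [-0.3, -2.5, 0.5]
grip_width: 10.9
```

Call:
step_arm:
  deltas:
    - [0, -30, 0, 0, 0, 0]
    - [0, -60, 0, 0, 0, 0]
    - [0, -90, 0, 0, 0, 0]
    - [0, -115, 0, 0, 0, 0]
    - [0, -135, 0, 0, 0, 0]

```text
time: 4.32
tool_pos: [380.6, 233.6, 65.5]
tcp_rot: [3.138, -0.001, 1.514]
contact_force: [2.9, -5.2, 1.4]
grip_width: 10.7
```

Call:
step_arm:
  deltas:
    - [0, -10, 0, 0, 0, 0]
    - [0, -18, 0, 0, 0, 0]
    - [0, -24, 0, 0, 0, 0]
    - [0, -27, 0, 0, 0, 0]
    - [0, -27, 0, 0, 0, 0]

```text
time: 4.73
tool_pos: [362.9, 234.9, 65.8]
tcp_rot: [3.122, -0.002, 1.516]
contact_force: [29.7, -20.1, -17.3]
grip_width: 10.9
```

Call:
step_arm:
  deltas:
    - [0, -2, 0, 0, 0, 0]
    - [0, -2, 0, 0, 0, 0]
    - [0, -2, 0, 0, 0, 0]

```text
time: 4.98
tool_pos: [362.9, 235.0, 65.8]
tcp_rot: [3.12, -0.003, 1.515]
contact_force: [35.3, -22.1, -22.4]
grip_width: 10.9
```

Call:
step_arm:
  deltas:
    - [0, 5, 0, 0, 0, 0]
    - [0, 8, 0, 0, 0, 0]

```text
time: 5.15
tool_pos: [363.4, 234.7, 65.6]
tcp_rot: [3.136, -0.001, 1.513]
contact_force: [-1.8, -4.0, 10.8]
grip_width: 10.9
```

Call:
step_arm:
  deltas:
    - [0, 0, 0, 0, 0, 0]
    - [0, 0, 0, 0, 0, 0]
    - [0, 0, 0, 0, 0, 0]
  fingers: 26

```text
time: 5.4
tool_pos: [360.3, 235.4, 64.4]
tcp_rot: [3.14, -0.001, 1.514]
contact_force: [-0.4, -0.0, -0.6]
grip_width: 24.8
```

Call:
step_arm:
  deltas:
    - [0, 0, -40, 0, 0, 0]
    - [0, 0, -80, 0, 0, 0]
    - [0, 0, -120, 0, 0, 0]
    - [0, 0, -160, 0, 0, 0]
    - [0, 0, -190, 0, 0, 0]

```text
time: 5.82
tool_pos: [359.9, 235.6, 257.3]
tcp_rot: [3.138, -0.002, 1.515]
contact_force: [-0.2, 0.3, -1.0]
grip_width: 25.9
```

```bash
python3 - <<'E'
from h import *
p=bot.capture('wrist');save(p,'w2');s=bot.capture('side')
a=cv2.resize(s['color'][180:360,150:360],None,fx=3,fy=3)[:,:,::-1]
w=cv2.resize(p['color'],None,fx=1,fy=1)[:,:,::-1]
cv2.imwrite('pics/w2.png',np.vstack([w[:260],a[:340,:630].copy() if 0 else cv2.resize(a,(640,330))]))
print(pose()[0])
E
```

```text
[361.75617709 236.43918934 258.87159363]
```

View pics/w2.png

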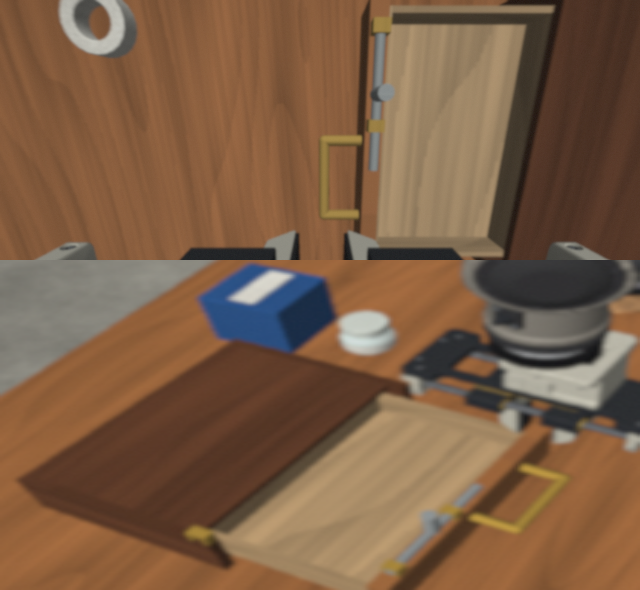

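```bash
python3 - <<'E'
from h import *
p=bot.capture('wrist');s=bot.capture('side')
for n,u,z in(('h1',(324,138),50),('h2',(323.5,217),50),('knob',(386,92),128),('lid',(558,0),78),('floorFL',(391,24),18),('floorRL',(525,24),18),('floorFR',(376,237),18),('floorRR',(489,238),18)):print(n,ray(p,u,z).round(1))
for n,u,z in(('sh1',(335,299),50),('sh2',(320.6,327.3),50)):print(n,ray(s,u,z).round(1))
im=p['color'][0:260,300:640]
E
```

```text
h1 [369.5 282.4  50. ]
h2 [363.7 185.4  50. ]
knob [423.3 325.8 128. ]
lid [594.6 399.7  78. ]
floorFL [452.6 401.9  18. ]
floorRL [605.  393.6  18. ]
floorFR [435.2 138.9  18. ]
floorRR [593.8 127.8  18. ]
sh1 [359.7 190.7  50. ]
sh2 [361.6 280.6  50. ]
```

```bash
python3 - <<'E'
from h import *
p=bot.capture('wrist');s=bot.capture('scene')
im=p['color'].astype(int)
print([im[200,x].tolist() for x in range(345,395,3)])
w1=cv2.imread('pics/w1.png')[:,:,::-1].astype(int)
print([w1[228,x].tolist() for x in range(340,395,3)])
a=cv2.resize(s['color'][130:270,370:570],None,fx=3.5,fy=3.5)[:,:,::-1]
b=cv2.resize(p['color'][0:260,290:640],None,fx=2,fy=2)[:,:,::-1][:, :700]
cv2.imwrite('pics/c3.png',a)
E
```

```text
[[129, 87, 58], [124, 84, 56], [128, 86, 57], [112, 77, 51], [59, 40, 27], [62, 43, 29], [131, 90, 59], [140, 95, 62], [140, 96, 63], [141, 98, 66], [140, 96, 62], [145, 111, 80], [163, 137, 105], [164, 138, 106], [161, 136, 104], [167, 141, 107], [170, 143, 110]]
[[151, 103, 68], [166, 113, 75], [158, 108, 72], [83, 59, 43], [94, 66, 45], [157, 107, 71], [158, 108, 71], [158, 108, 71], [159, 109, 71], [159, 111, 76], [170, 143, 108], [167, 140, 106], [88, 58, 43], [100, 65, 49], [97, 64, 47], [93, 62, 45], [93, 61, 45], [95, 62, 45], [94, 62, 46]]
```

View pics/c3.png

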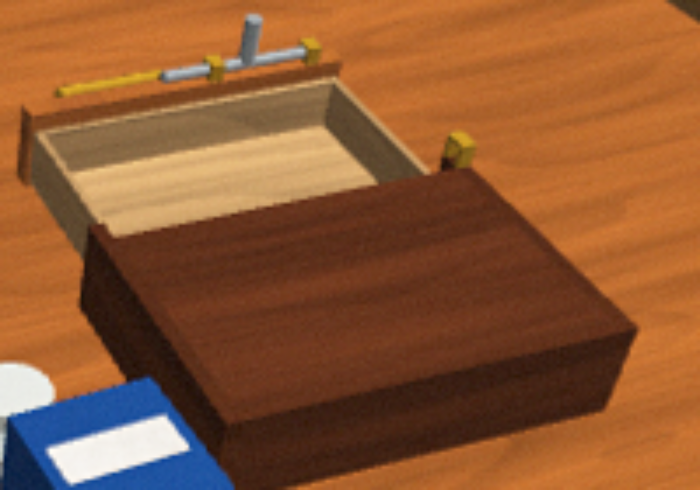

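```bash
python3 - <<'E'
from h import *
p2=bot.capture('wrist');s=bot.capture('scene')
print('knob scene',ray(s,(442.3,135.1),128).round(1),'h1',ray(s,np.array((62,93))/3.5+[370,130],50).round(1),'h2',ray(s,np.array((161,76))/3.5+[370,130],50).round(1))
a=ray(p2,(362,200),78);b=ray(p2,(377,200),78);print('panel open',a.round(1),b.round(1))
# w1 camera: same extrinsic relative to tool; reconstruct from tool shift
x2,R2=pose(); 
import copy
x1=np.array([518.5,227.5,259.5])  # approx
print(x2,R2.as_euler('xyz'))
c2=-np.array(p2['R']).T@p2['t'];print(c2)
q=dict(p2);c1=np.array([527,311,392.]);
Rw1=np.array([[1.0,-0.07,0],[-0.07,-0.95,0.3],[-0.02,-0.3,-0.95]])
q['R']=Rw1;q['t']=-Rw1@c1
print('panel shut',ray(q,(354,228),78).round(1),ray(q,(369,228),78).round(1),'lid',ray(q,(375,228),78).round(1),'lid w2',ray(p2,(558,0),78).round(1))
E
```

```text
knob scene [421.9 323.8 128. ] h1 [363.3 189.9  50. ] h2 [369.4 280.5  50. ]
panel open [402.4 213.8  78. ] [418.9 212.9  78. ]
[359.21160361 234.95734935 252.33536174] [-3.13887701e+00  1.38557668e-03  1.51395194e+00]
[364.02583953 316.22988853 385.26818831]
panel shut [558.4 173.2  78. ] [575.7 172.   78. ] lid [582.6 171.5  78. ] lid w2 [582.6 394.6  78. ]
```

```bash
python3 - <<'E'
from h import *
s=bot.capture('scene')
for u in((208,226),(247,208),(258,217),(219,235),(233,245),(271,223),(284,236),(244,262)):print(u,ray(s,u,52).round())
plan([(430,60,280,1.1,0),(500,-230,330,.55,0)])
E
```

```text
(208, 226) [ 485. -357.   52.]
(247, 208) [ 452. -253.   52.]
(258, 217) [ 495. -235.   52.]
(219, 235) [ 526. -338.   52.]
(233, 245) [ 571. -314.   52.]
(271, 223) [ 528. -211.   52.]
(284, 236) [ 583. -194.   52.]
(244, 262) [ 633. -302.   52.]
.. [-85, 40, -14] 0.21 rows 3
(430, 60, 280) [-75, 57, -14] 0.21 rows 3
.. [-113, 97, -25] 0.28 rows 4
(500, -230, 330) [-83, 124, -25] 0.28 rows 4
end yaw 0.55
```

```bash
python3 - <<'E'
from h import *
plan([(460,-60,256,1.7,0),(560,-345,230,1.88,0)],start=(360,235.5,256,1.514))
E
```

```text
.. [-145, 58, 0] -0.09 rows 4
(460, -60, 256) [-149, 45, 0] -0.09 rows 4
.. [-148, 31, 13] -0.09 rows 4
(560, -345, 230) [-150, 18, 13] -0.09 rows 4
end yaw 1.88
```

Call:
step_arm:
  deltas:
    - [-145, 58, 0, 0, 0, -0.09]
    - [-145, 58, 0, 0, 0, -0.09]
    - [-145, 58, 0, 0, 0, -0.09]
    - [-145, 58, 0, 0, 0, -0.09]
  fingers: 60

```text
time: 6.6
tool_pos: [409.7, 85.0, 252.9]
tcp_rot: [-3.14, 0.001, 1.604]
contact_force: [-0.1, -0.2, 0.6]
grip_width: 48.0
```

Call:
step_arm:
  deltas:
    - [-149, 45, 0, 0, 0, -0.09]
    - [-149, 45, 0, 0, 0, -0.09]
    - [-149, 45, 0, 0, 0, -0.09]
    - [-149, 45, 0, 0, 0, -0.09]

```text
time: 6.93
tool_pos: [459.8, -63.4, 252.8]
tcp_rot: [-3.14, 0.0, 1.692]
contact_force: [0.5, 0.6, -0.4]
grip_width: 60.1
```

Call:
step_arm:
  deltas:
    - [-148, 31, 13, 0, 0, -0.09]
    - [-148, 31, 13, 0, 0, -0.09]
    - [-148, 31, 13, 0, 0, -0.09]
    - [-148, 31, 13, 0, 0, -0.09]

```text
time: 7.27
tool_pos: [508.7, -207.0, 239.0]
tcp_rot: [-3.14, -0.0, 1.782]
contact_force: [0.3, -0.8, -0.4]
grip_width: 60.1
```

Call:
step_arm:
  deltas:
    - [-150, 18, 13, 0, 0, -0.09]
    - [-150, 18, 13, 0, 0, -0.09]
    - [-150, 18, 13, 0, 0, -0.09]
    - [-150, 18, 13, 0, 0, -0.09]
    - [-150, 18, 13, 0, 0, -0.09]

```text
time: 7.68
tool_pos: [557.5, -351.2, 224.2]
tcp_rot: [-3.139, -0.001, 1.87]
contact_force: [-1.3, 0.3, 0.1]
grip_width: 59.9
```

```bash
python3 - <<'E'
from h import *
o=bot.get_obs();print(o['time'],np.round(o['tool_pos'],1),np.round(o['tcp_rot'],3),o['grip_width'],np.round(o['joint_positions'],2))
p=bot.capture('wrist');save(p,'w3');print(p['fx'],(-np.array(p['R']).T@p['t']).round(1))
import pickle;pickle.dump({k:p[k] for k in('fx','fy','cx','cy','R','t')},open('w3.pkl','wb'))
for q in("base_a_mid",):print(q,[(np.round(b['rect']).tolist(),round(b['p'],2)) for b in bot.boxes_of(q,p)])
E
```

```text
7.6833 [ 557.5 -351.2  224.2] [-3.139e+00 -1.000e-03  1.870e+00] 59.8509746777558 [-0.68  0.61  1.15 -0.    1.38 -0.98]
293.0384463643363 [ 534.1 -273.6  357.1]
base_a_mid [([276.0, 100.0, 62.0, 116.0], 0.83), ([81.0, 106.0, 124.0, 93.0], 0.75), ([193.0, 244.0, 80.0, 11.0], 0.59)]
```

View pics/w3.png

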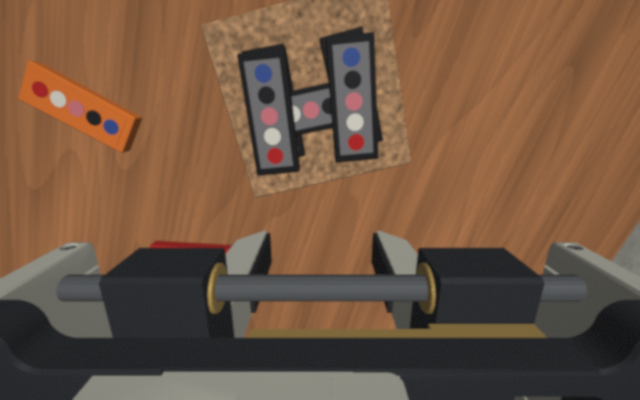

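```bash
python3 - <<'E'
from h import *
import pickle;p=pickle.load(open('w3.pkl','rb'))
for n,a,c,b,z in(('L',(263,73),(269,115.5),(275,156),52),('R',(351,57),(353.7,101),(356,142),52),('bridge',(292,114),(311,110),(330,106),36)):
    A,C,B=[ray(p,u,z) for u in(a,c,b)];d=A-B;print(n,C.round(1),((A+B)/2).round(1),'len',np.linalg.norm(d).round(1),'ang',(np.arctan2(d[1],d[0])%np.pi).round(3))
E
```

```text
L [ 486.  -298.3   52. ] [ 486.4 -298.8   52. ] len 80.7 ang 1.966
R [ 562.8 -260.1   52. ] [ 562.8 -260.4   52. ] len 80.2 ang 1.964
bridge [ 524.3 -281.1   36. ] [ 524.3 -281.2   36. ] len 40.8 ang 0.497
```

```bash
python3 - <<'E'
from h import *
bot.capture('side');x,R=pose();print(x,R.as_euler('xyz'))
# commanded chain
C=np.array([176.983,-494.287,251.741]);Q=Ro.from_euler('xyz',[np.pi,0,.344])
for d in([155,-101,-4,-.2],[172,-68,-4,-.2],[125,-78,0,-.25],[141,-44,0,-.25],[147,-7,0,-.25],[0,-5,150,-.02],[0,0,46,0],[0,-135,0,0],[0,-27,0,0],[0,-2,0,0],[0,8,0,0],[0,0,-190,0],[-145,58,0,-.09],[-149,45,0,-.09],[-148,31,13,-.09],[-150,18,13,-.09]):
    C=C+Q.apply(d[:3]);Q=Q*Ro.from_rotvec([0,0,d[3]])
print(C,Q.as_euler('xyz'))
E
```

```text
[ 557.27393535 -345.67802149  226.28048887] [-3.14024695e+00 -2.55825532e-03  1.87344487e+00]
[ 557.68064409 -346.13744057  227.741     ] [-3.14159265  0.          1.874     ]
```

```bash
python3 - <<'E'
import re
s=open('h.py').read()
i=s.index('def plan');s=s[:i]+'''import json
def plan(wps,start=None):
    "wps (x,y,z,yaw) from the commanded pose; prints target row per call; stores the end as commanded"
    if start is None: start=json.load(open('cmd.json'))
    x,yaw=np.array(start[:3],float),start[3]
    for w in wps:
        t=np.array(w[:3],float); T=w[3]-yaw
        n=int(np.ceil(max(np.linalg.norm(t-x)/195,abs(T)/0.58,0.01)))
        for i in range(n):
            a=yaw; step=(t-x)/(n-i); B=np.array([[np.cos(a),np.sin(a),0],[np.sin(a),-np.cos(a),0],[0,0,-1]])
            d=np.round(B@step); r=round((w[3]-yaw)/(n-i),2)
            print(w[:3] if i==n-1 else '..', d.astype(int).tolist(),-r,'rows',int(np.ceil(max(np.linalg.norm(step)/41,abs(r)/.12))))
            x=x+B.T@d; yaw+=r
    print('end',x.round(1),round(yaw,3)); json.dump([*x,yaw],open('cmd.json','w'))
def slot(yd,z,xd=-8):
    return (510.5+xd*.998+yd*.06, 266-xd*.06+yd*.998, z, 3.08)
'''
open('h.py','w').write(s)
E
python3 -c "
from h import *
plan([(486,-298.5,110,1.964),(486,-298.5,64,1.964),(486,-298.5,170,1.964),slot(76,150),slot(76,48)],start=(557.7,-346.1,227.7,1.874))"
```

```text
(486, -298.5, 110) [67, -54, 118] -0.09 rows 4
(486, -298.5, 64) [0, 0, 46] 0.0 rows 2
(486, -298.5, 170) [0, 0, -106] 0.0 rows 3
.. [146, 66, 5] -0.28 rows 4
.. [122, 104, 5] -0.28 rows 4
.. [88, 134, 5] -0.28 rows 4
(507.076, 342.32800000000003, 150) [48, 153, 5] -0.28 rows 4
(507.076, 342.32800000000003, 48) [1, 0, 102] 0.0 rows 3
end [506.7 342.6  47.7] 3.084
```

Call:
step_arm:
  deltas:
    - [67, -54, 50, 0, 0, -0.09]
    - [67, -54, 90, 0, 0, -0.09]
    - [67, -54, 110, 0, 0, -0.09]
    - [67, -54, 118, 0, 0, -0.09]
    - [67, -54, 118, 0, 0, -0.09]
  fingers: 64

```text
time: 8.25
tool_pos: [482.1, -293.6, 105.4]
tcp_rot: [-3.136, -0.01, 1.965]
contact_force: [-0.9, -0.1, 0.1]
grip_width: 64.3
```

Call:
step_arm:
  deltas:
    - [0, 0, 20, 0, 0, 0]
    - [0, 0, 34, 0, 0, 0]
    - [0, 0, 42, 0, 0, 0]
    - [0, 0, 46, 0, 0, 0]
    - [0, 0, 46, 0, 0, 0]

```text
time: 8.67
tool_pos: [486.7, -298.2, 64.2]
tcp_rot: [3.141, 0.0, 1.964]
contact_force: [0.8, -0.3, 0.6]
grip_width: 64.0
```

Call:
step_arm:
  deltas:
    - [0, 0, 0, 0, 0, 0]
    - [0, 0, 0, 0, 0, 0]
    - [0, 0, 0, 0, 0, 0]
    - [0, 0, 0, 0, 0, 0]
  fingers: 36

```text
time: 9.0
tool_pos: [486.6, -298.7, 64.6]
tcp_rot: [3.141, 0.001, 1.964]
contact_force: [0.7, 0.7, 2.4]
grip_width: 45.7
```

Call:
step_arm:
  deltas:
    - [0, 0, -10, 0, 0, 0]
    - [0, 0, -30, 0, 0, 0]
    - [0, 0, -60, 0, 0, 0]
    - [0, 0, -90, 0, 0, 0]
    - [0, 0, -106, 0, 0, 0]

```text
time: 9.42
tool_pos: [487.0, -299.1, 173.9]
tcp_rot: [3.139, 0.004, 1.964]
contact_force: [0.6, -1.1, -0.8]
grip_width: 46.0
```

Call:
step_arm:
  deltas:
    - [146, 66, 5, 0, 0, -0.28]
    - [146, 66, 5, 0, 0, -0.28]
    - [146, 66, 5, 0, 0, -0.28]
    - [146, 66, 5, 0, 0, -0.28]

```text
time: 9.75
tool_pos: [490.6, -136.0, 165.4]
tcp_rot: [3.141, -0.0, 2.245]
contact_force: [0.3, 0.4, -0.8]
grip_width: 46.1
```

Call:
step_arm:
  deltas:
    - [122, 104, 5, 0, 0, -0.28]
    - [122, 104, 5, 0, 0, -0.28]
    - [122, 104, 5, 0, 0, -0.28]
    - [122, 104, 5, 0, 0, -0.28]

```text
time: 10.08
tool_pos: [496.0, 24.5, 160.4]
tcp_rot: [3.141, 0.0, 2.526]
contact_force: [1.3, -0.5, -1.9]
grip_width: 45.4
```

Call:
step_arm:
  deltas:
    - [88, 134, 5, 0, 0, -0.28]
    - [88, 134, 5, 0, 0, -0.28]
    - [88, 134, 5, 0, 0, -0.28]
    - [88, 134, 5, 0, 0, -0.28]

```text
time: 10.42
tool_pos: [501.9, 184.8, 155.5]
tcp_rot: [3.141, 0.0, 2.806]
contact_force: [0.4, 0.4, -1.7]
grip_width: 45.7
```

Call:
step_arm:
  deltas:
    - [15, 46, 5, 0, 0, -0.1]
    - [28, 90, 5, 0, 0, -0.2]
    - [40, 128, 5, 0, 0, -0.28]
    - [48, 153, 5, 0, 0, -0.28]
    - [48, 153, 5, 0, 0, -0.28]

```text
time: 10.83
tool_pos: [507.0, 348.7, 150.2]
tcp_rot: [3.138, 0.001, 3.089]
contact_force: [-0.9, -1.5, -0.6]
grip_width: 45.6
```

Call:
step_arm:
  deltas:
    - [0, 0, 0, 0, 0, 0]
    - [0, 0, 0, 0, 0, 0]

```text
time: 11.0
tool_pos: [507.5, 342.1, 149.8]
tcp_rot: [-3.141, -0.0, 3.084]
contact_force: [-1.0, -0.7, -1.1]
grip_width: 45.9
```

```bash
python3 - <<'E'
from h import *
p=bot.capture('wrist');save(p,'w4');o=bot.get_obs();print(o['time'],np.round(o['tool_pos'],1),np.round(o['tcp_rot'],3),o['grip_width'])
import pickle;pickle.dump({k:p[k] for k in('fx','fy','cx','cy','R','t')},open('w4.pkl','wb'))
E
```

```text
11.05 [507.7 341.4 149.9] [-3.141 -0.     3.083] 45.37044667930395
```

View pics/w4.png

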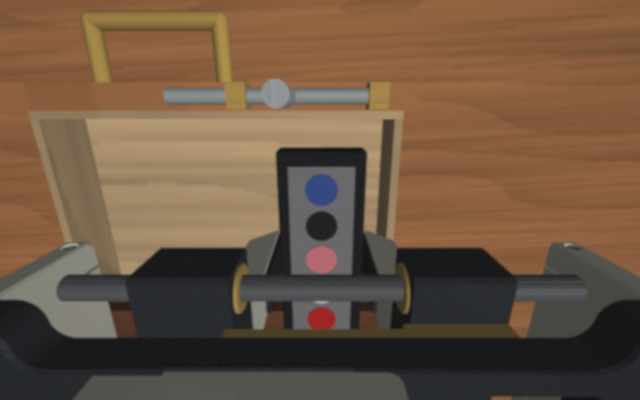

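```bash
python3 - <<'E'
from h import *
import pickle;p=pickle.load(open('w4.pkl','rb'))
for n,u,z in(('outer corner +y',(404,112),62),('inner +y',(396,119),62),('outer corner -y',(30,112),62),('inner -y',(40,119),62),('+y wall low',(394,215),62),('floor +y',(380,215),18),('floor -y edge',(86,120),18),('floor -y2',(112,235),18),('knob',(276,93),128),('panel out L',(0,84),78),('panel out R',(390,82),78),('h1',(82,20),50),('h2',(228,20),50)):print(n,ray(p,u,z).round(1))
E
```

```text
outer corner +y [434.7 406.5  62. ]
inner +y [439.3 400.8  62. ]
outer corner -y [419.1 136.3  62. ]
inner -y [424.4 141.9  62. ]
+y wall low [514.1 400.6  62. ]
floor +y [530.7 397.8  18. ]
floor -y edge [427.  140.9  18. ]
floor -y2 [536.6 134.   18. ]
knob [419.6 324.9 128. ]
panel out L [401.3 138.2  78. ]
panel out R [414.8 392.6  78. ]
h1 [360.1 183.   50. ]
h2 [366.  285.1  50. ]
```

Call:
step_arm:
  deltas:
    - [0, 0, 35, 0, 0, 0]
    - [0, 0, 65, 0, 0, 0]
    - [0, 0, 85, 0, 0, 0]
    - [0, 0, 97, 0, 0, 0]
    - [0, 0, 103, 0, 0, 0]

```text
time: 11.47
tool_pos: [507.8, 340.4, 46.2]
tcp_rot: [-3.139, -0.002, 3.082]
contact_force: [-4.6, -14.9, 41.5]
grip_width: 45.4
```

Call:
step_arm:
  deltas:
    - [0, 0, 0, 0, 0, 0]

```text
time: 11.55
tool_pos: [508.9, 341.3, 47.4]
tcp_rot: [-3.141, 0.001, 3.082]
contact_force: [0.6, 0.4, 0.2]
grip_width: 45.6
```

Call:
step_arm:
  deltas:
    - [0, 0, 0, 0, 0, 0]
    - [0, 0, 0, 0, 0, 0]
    - [0, 0, 0, 0, 0, 0]
  fingers: 54

```text
time: 11.8
tool_pos: [508.4, 342.5, 47.7]
tcp_rot: [3.141, 0.002, 3.083]
contact_force: [-0.8, -0.2, 0.3]
grip_width: 53.6
```

Call:
step_arm:
  deltas:
    - [0, 0, -20, 0, 0, 0]
    - [0, 0, -50, 0, 0, 0]
    - [0, 0, -90, 0, 0, 0]
    - [0, 0, -123, 0, 0, 0]

```text
time: 12.13
tool_pos: [507.9, 342.5, 172.2]
tcp_rot: [3.141, 0.001, 3.084]
contact_force: [1.2, 0.2, 0.3]
grip_width: 53.8
```

```bash
python3 -c "
from h import *
plan([slot(76,170),(562,-260,120,1.964),(562,-260,64,1.964),(562,-260,170,1.964),slot(0,150)],start=(506.7,342.6,167.7,3.084))"
```

```text
(507.076, 342.32800000000003, 170) [0, 0, -2] 0.0 rows 1
.. [-22, -150, 12] 0.28 rows 4
.. [-63, -137, 13] 0.28 rows 4
.. [-99, -115, 12] 0.28 rows 4
(562, -260, 120) [-126, -83, 13] 0.28 rows 4
(562, -260, 64) [0, 0, 56] -0.0 rows 2
(562, -260, 170) [0, 0, -106] -0.0 rows 3
.. [170, 49, 7] -0.37 rows 5
.. [140, 107, 6] -0.37 rows 5
(502.516, 266.48, 150) [92, 150, 7] -0.38 rows 5
end [502.8 265.9 149.7] 3.084
```

Call:
step_arm:
  deltas:
    - [-22, -150, 12, 0, 0, 0.28]
    - [-22, -150, 12, 0, 0, 0.28]
    - [-22, -150, 12, 0, 0, 0.28]
    - [-22, -150, 12, 0, 0, 0.28]
  fingers: 64

```text
time: 12.47
tool_pos: [521.1, 188.6, 158.3]
tcp_rot: [-3.141, 0.001, 2.801]
contact_force: [-0.5, -0.2, -0.2]
grip_width: 64.2
```

Call:
step_arm:
  deltas:
    - [-63, -137, 13, 0, 0, 0.28]
    - [-63, -137, 13, 0, 0, 0.28]
    - [-63, -137, 13, 0, 0, 0.28]
    - [-63, -137, 13, 0, 0, 0.28]

```text
time: 12.8
tool_pos: [535.3, 37.9, 145.1]
tcp_rot: [-3.141, 0.001, 2.52]
contact_force: [0.6, -0.3, 0.5]
grip_width: 64.1
```

Call:
step_arm:
  deltas:
    - [-99, -115, 12, 0, 0, 0.28]
    - [-99, -115, 12, 0, 0, 0.28]
    - [-99, -115, 12, 0, 0, 0.28]
    - [-99, -115, 12, 0, 0, 0.28]

```text
time: 13.13
tool_pos: [549.5, -113.5, 133.2]
tcp_rot: [3.141, 0.002, 2.24]
contact_force: [0.7, 1.1, 0.0]
grip_width: 64.1
```

Call:
step_arm:
  deltas:
    - [-33, -22, 3, 0, 0, 0.07]
    - [-65, -43, 6, 0, 0, 0.14]
    - [-95, -63, 9, 0, 0, 0.21]
    - [-118, -78, 12, 0, 0, 0.28]
    - [-126, -83, 13, 0, 0, 0.28]

```text
time: 13.55
tool_pos: [562.8, -264.4, 119.8]
tcp_rot: [3.141, 0.002, 1.957]
contact_force: [-0.8, 0.5, -0.0]
grip_width: 64.1
```

Call:
step_arm:
  deltas:
    - [0, 0, 0, 0, 0, 0]
    - [0, 0, 15, 0, 0, 0]
    - [0, 0, 30, 0, 0, 0]
    - [0, 0, 42, 0, 0, 0]
    - [0, 0, 48, 0, 0, 0]

```text
time: 13.97
tool_pos: [562.3, -258.1, 70.4]
tcp_rot: [-3.14, -0.002, 1.966]
contact_force: [-0.5, 0.1, -1.3]
grip_width: 63.8
```

```bash
python3 - <<'E'
from h import *
p=bot.capture('wrist');save(p,'w5');o=bot.get_obs();print(o['time'],np.round(o['tool_pos'],1),np.round(o['tcp_rot'],3),o['grip_width'])
print([(np.round(b['rect']).tolist(),round(b['p'],2)) for b in bot.boxes_of('base_a_mid',p)])
E
```

```text
14.0167 [ 562.1 -258.1   69.7] [-3.140e+00 -3.000e-03  1.966e+00] 64.43181721736393
[([190.0, 177.0, 94.0, 85.0], 0.88)]
```

View pics/w5.png

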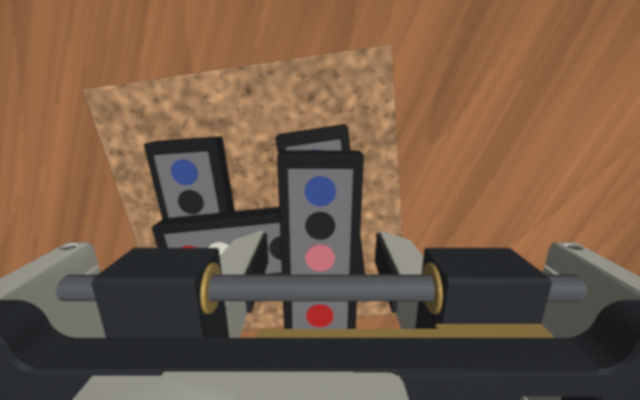

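Call:
step_arm:
  deltas:
    - [0, 0, 4, 0, 0, 0]
    - [0, 0, 8, 0, 0, 0]
    - [0, 0, 8, 0, 0, 0]

```text
time: 14.32
tool_pos: [562.9, -259.9, 63.5]
tcp_rot: [-3.142, -0.0, 1.964]
contact_force: [0.2, 0.3, 0.8]
grip_width: 63.9
```

Call:
step_arm:
  deltas:
    - [0, 0, 0, 0, 0, 0]
    - [0, 0, 0, 0, 0, 0]
    - [0, 0, 0, 0, 0, 0]
    - [0, 0, 0, 0, 0, 0]
  fingers: 36

```text
time: 14.65
tool_pos: [563.0, -260.2, 64.1]
tcp_rot: [3.141, 0.001, 1.964]
contact_force: [-0.5, 0.2, 0.8]
grip_width: 45.7
```

Call:
step_arm:
  deltas:
    - [0, 0, -10, 0, 0, 0]
    - [0, 0, -30, 0, 0, 0]
    - [0, 0, -60, 0, 0, 0]
    - [0, 0, -90, 0, 0, 0]
    - [0, 0, -106, 0, 0, 0]

```text
time: 15.07
tool_pos: [563.9, -260.7, 174.1]
tcp_rot: [3.139, 0.004, 1.964]
contact_force: [1.0, -0.3, -1.0]
grip_width: 45.8
```

Call:
step_arm:
  deltas:
    - [170, 49, 7, 0, 0, -0.37]
    - [170, 49, 7, 0, 0, -0.37]
    - [170, 49, 7, 0, 0, -0.37]
    - [170, 49, 7, 0, 0, -0.37]
    - [170, 49, 7, 0, 0, -0.37]

```text
time: 15.48
tool_pos: [541.5, -78.9, 163.2]
tcp_rot: [3.141, -0.003, 2.337]
contact_force: [-0.0, 0.1, -1.1]
grip_width: 45.6
```

Call:
step_arm:
  deltas:
    - [140, 107, 6, 0, 0, -0.37]
    - [140, 107, 6, 0, 0, -0.37]
    - [140, 107, 6, 0, 0, -0.37]
    - [140, 107, 6, 0, 0, -0.37]
    - [140, 107, 6, 0, 0, -0.37]

```text
time: 15.9
tool_pos: [522.4, 95.8, 157.2]
tcp_rot: [3.14, -0.001, 2.707]
contact_force: [-0.5, -0.3, -1.8]
grip_width: 45.6
```

Call:
step_arm:
  deltas:
    - [20, 35, 7, 0, 0, -0.1]
    - [40, 68, 7, 0, 0, -0.2]
    - [60, 100, 7, 0, 0, -0.3]
    - [78, 128, 7, 0, 0, -0.38]
    - [92, 150, 7, 0, 0, -0.38]

```text
time: 16.32
tool_pos: [503.5, 267.9, 150.3]
tcp_rot: [3.141, 0.001, 3.089]
contact_force: [0.6, -0.3, -1.4]
grip_width: 45.7
```

Call:
step_arm:
  deltas:
    - [0, 0, 0, 0, 0, 0]
    - [0, 0, 25, 0, 0, 0]
    - [0, 0, 50, 0, 0, 0]
    - [0, 0, 70, 0, 0, 0]
    - [0, 0, 82, 0, 0, 0]

```text
time: 16.73
tool_pos: [503.3, 264.5, 65.9]
tcp_rot: [-3.14, -0.002, 3.083]
contact_force: [-1.1, -0.1, -1.2]
grip_width: 45.6
```

```bash
python3 - <<'E'
from h import *
p=bot.capture('wrist');save(p,'w6');o=bot.get_obs();print(o['time'],np.round(o['tool_pos'],1),np.round(o['tcp_rot'],3),o['grip_width'])
E
```

```text
16.7833 [502.5 264.2  64.3] [-3.139 -0.005  3.082] 45.64579116152465
```

View pics/w6.png

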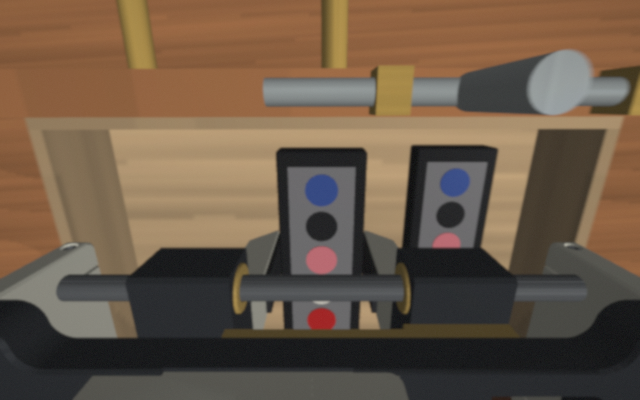

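```bash
python3 -c "
from h import *
plan([slot(0,170),(597,-245,180,3.55)],start=(502.8,265.9,47.7,3.084))"
```

```text
(502.516, 266.48, 170) [0, 1, -122] 0.0 rows 3
.. [-41, -169, -3] -0.16 rows 5
.. [-14, -173, -4] -0.15 rows 5
(597, -245, 180) [12, -173, -3] -0.16 rows 5
end [ 597.3 -245.4  179.7] 3.554
```

Call:
step_arm:
  deltas:
    - [0, 0, 8, 0, 0, 0]
    - [0, 0, 14, 0, 0, 0]
    - [0, 0, 18, 0, 0, 0]
    - [0, 0, 20, 0, 0, 0]
    - [0, 0, 20, 0, 0, 0]

```text
time: 17.2
tool_pos: [504.0, 265.7, 47.8]
tcp_rot: [-3.142, 0.0, 3.084]
contact_force: [-0.3, 0.3, -1.2]
grip_width: 45.2
```

Call:
step_arm:
  deltas:
    - [0, 0, 0, 0, 0, 0]
    - [0, 0, 0, 0, 0, 0]
    - [0, 0, 0, 0, 0, 0]
  fingers: 54

```text
time: 17.45
tool_pos: [504.3, 265.9, 48.3]
tcp_rot: [3.141, 0.001, 3.084]
contact_force: [-0.1, -0.2, 0.4]
grip_width: 53.8
```

Call:
step_arm:
  deltas:
    - [0, 0, -20, 0, 0, 0]
    - [0, 0, -50, 0, 0, 0]
    - [0, 0, -90, 0, 0, 0]
    - [0, 0, -122, 0, 0, 0]

```text
time: 17.78
tool_pos: [504.0, 265.8, 172.2]
tcp_rot: [3.141, 0.001, 3.084]
contact_force: [1.0, -0.2, -0.1]
grip_width: 54.2
```

Call:
step_arm:
  deltas:
    - [-41, -169, -3, 0, 0, -0.16]
    - [-41, -169, -3, 0, 0, -0.16]
    - [-41, -169, -3, 0, 0, -0.16]
    - [-41, -169, -3, 0, 0, -0.16]
    - [-41, -169, -3, 0, 0, -0.16]
  fingers: 64

```text
time: 18.2
tool_pos: [536.1, 89.7, 173.4]
tcp_rot: [-3.14, 0.002, -3.043]
contact_force: [-0.2, 0.1, -0.1]
grip_width: 63.9
```

Call:
step_arm:
  deltas:
    - [-14, -173, -4, 0, 0, -0.15]
    - [-14, -173, -4, 0, 0, -0.15]
    - [-14, -173, -4, 0, 0, -0.15]
    - [-14, -173, -4, 0, 0, -0.15]
    - [-14, -173, -4, 0, 0, -0.15]

```text
time: 18.62
tool_pos: [567.7, -81.3, 177.3]
tcp_rot: [-3.139, 0.002, -2.893]
contact_force: [1.1, 0.2, -0.8]
grip_width: 63.9
```

Call:
step_arm:
  deltas:
    - [3, -40, -3, 0, 0, -0.16]
    - [6, -80, -3, 0, 0, -0.16]
    - [9, -120, -3, 0, 0, -0.16]
    - [12, -150, -3, 0, 0, -0.16]
    - [12, -173, -3, 0, 0, -0.16]

```text
time: 19.03
tool_pos: [598.2, -248.8, 179.8]
tcp_rot: [-3.141, 0.0, -2.731]
contact_force: [-0.3, 0.2, 0.1]
grip_width: 63.8
```

Call:
step_arm:
  deltas:
    - [0, 0, 0, 0, 0, 0]
    - [0, 0, 0, 0, 0, 0]

```text
time: 19.2
tool_pos: [598.2, -246.8, 179.3]
tcp_rot: [3.141, -0.0, -2.731]
contact_force: [-1.1, 0.6, -0.3]
grip_width: 63.8
```

```bash
python3 - <<'E'
from h import *
p=bot.capture('wrist');save(p,'w7');o=bot.get_obs();print(o['time'],np.round(o['tool_pos'],1),np.round(o['tcp_rot'],3),o['grip_width'])
import pickle;pickle.dump({k:p[k] for k in('fx','fy','cx','cy','R','t')},open('w7.pkl','wb'))
E
```

```text
19.25 [ 598.1 -245.7  179.4] [ 3.141 -0.    -2.73 ] 64.10173084511932
```

View pics/w7.png

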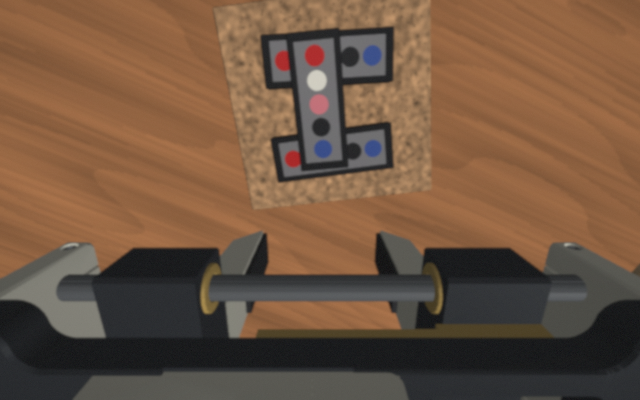

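```bash
python3 - <<'E'
from h import *
import pickle;p=pickle.load(open('w7.pkl','rb'))
for n,a,b,z in(('bridge',(315,55),(323,149),36),('upper',(284,61),(372,55),20),('lower',(293,159),(373,148),20)):
    A,B=[ray(p,u,z) for u in(a,b)];d=B-A;print(n,((A+B)/2).round(1),'len',np.linalg.norm(d).round(1),'ang',(np.arctan2(d[1],d[0])%np.pi).round(3))
E
```

```text
bridge [ 523.7 -280.6   36. ] len 80.7 ang 0.497
upper [ 483.8 -289.4   20. ] len 80.2 ang 2.043
lower [ 561.4 -249.6   20. ] len 80.5 ang 2.118
```

```bash
python3 -c "
from h import *
plan([(523.7,-280.6,100,3.64),(523.7,-280.6,48,3.64),(523.7,-280.6,160,3.64),slot(-76,150,-7),slot(-76,48,-7),slot(-76,170,-7)],start=(597.3,-246,179.7,3.554))"
```

```text
(523.7, -280.6, 100) [81, -2, 80] -0.09 rows 3
(523.7, -280.6, 48) [0, 0, 52] 0.0 rows 2
(523.7, -280.6, 160) [0, 0, -112] 0.0 rows 3
.. [-68, 142, 3] 0.19 rows 4
.. [-41, 152, 3] 0.19 rows 4
(498.954, 190.572, 150) [-11, 156, 4] 0.18 rows 4
(498.954, 190.572, 48) [0, 0, 102] 0.0 rows 3
(498.954, 190.572, 170) [0, 0, -122] 0.0 rows 3
end [499.3 190.3 169.7] 3.084
```

Call:
step_arm:
  deltas:
    - [30, -1, 30, 0, 0, -0.09]
    - [55, -2, 55, 0, 0, -0.09]
    - [72, -2, 70, 0, 0, -0.09]
    - [81, -2, 80, 0, 0, -0.09]
    - [81, -2, 80, 0, 0, -0.09]

```text
time: 19.67
tool_pos: [522.3, -278.9, 97.7]
tcp_rot: [3.137, -0.002, -2.639]
contact_force: [-1.0, 0.4, -0.6]
grip_width: 63.9
```

Call:
step_arm:
  deltas:
    - [0, 0, 18, 0, 0, 0]
    - [0, 0, 34, 0, 0, 0]
    - [0, 0, 44, 0, 0, 0]
    - [0, 0, 50, 0, 0, 0]
    - [0, 0, 52, 0, 0, 0]

```text
time: 20.08
tool_pos: [525.2, -279.8, 47.4]
tcp_rot: [3.141, -0.0, -2.638]
contact_force: [-0.1, 1.0, -0.7]
grip_width: 63.8
```

Call:
step_arm:
  deltas:
    - [0, 0, 0, 0, 0, 0]
    - [0, 0, 0, 0, 0, 0]
    - [0, 0, 0, 0, 0, 0]
    - [0, 0, 0, 0, 0, 0]
  fingers: 36

```text
time: 20.42
tool_pos: [525.3, -281.1, 48.6]
tcp_rot: [-3.14, 0.001, -2.639]
contact_force: [0.4, 0.5, 2.0]
grip_width: 46.2
```

Call:
step_arm:
  deltas:
    - [0, 0, -10, 0, 0, 0]
    - [0, 0, -30, 0, 0, 0]
    - [0, 0, -60, 0, 0, 0]
    - [0, 0, -92, 0, 0, 0]
    - [0, 0, -112, 0, 0, 0]

```text
time: 20.83
tool_pos: [525.4, -281.4, 163.6]
tcp_rot: [-3.138, 0.002, -2.639]
contact_force: [0.8, -1.4, -1.2]
grip_width: 45.5
```

Call:
step_arm:
  deltas:
    - [-68, 142, 3, 0, 0, 0.19]
    - [-68, 142, 3, 0, 0, 0.19]
    - [-68, 142, 3, 0, 0, 0.19]
    - [-68, 142, 3, 0, 0, 0.19]

```text
time: 21.17
tool_pos: [515.1, -121.1, 157.6]
tcp_rot: [3.141, 0.0, -2.83]
contact_force: [0.7, 0.2, -1.4]
grip_width: 45.5
```

Call:
step_arm:
  deltas:
    - [-41, 152, 3, 0, 0, 0.19]
    - [-41, 152, 3, 0, 0, 0.19]
    - [-41, 152, 3, 0, 0, 0.19]
    - [-41, 152, 3, 0, 0, 0.19]

```text
time: 21.5
tool_pos: [507.7, 35.9, 154.6]
tcp_rot: [3.141, 0.001, -3.02]
contact_force: [0.9, -0.1, -1.4]
grip_width: 45.9
```

Call:
step_arm:
  deltas:
    - [-3, 40, 4, 0, 0, 0.05]
    - [-5, 78, 4, 0, 0, 0.1]
    - [-8, 112, 4, 0, 0, 0.15]
    - [-10, 140, 4, 0, 0, 0.18]
    - [-11, 156, 4, 0, 0, 0.18]

```text
time: 21.92
tool_pos: [499.7, 192.8, 150.6]
tcp_rot: [3.141, 0.001, 3.084]
contact_force: [-0.7, 0.0, -0.8]
grip_width: 45.1
```

Call:
step_arm:
  deltas:
    - [0, 0, 0, 0, 0, 0]
    - [0, 0, 25, 0, 0, 0]
    - [0, 0, 50, 0, 0, 0]
    - [0, 0, 70, 0, 0, 0]
    - [0, 0, 82, 0, 0, 0]

```text
time: 22.33
tool_pos: [499.4, 188.7, 66.2]
tcp_rot: [-3.14, -0.002, 3.083]
contact_force: [0.1, 0.6, -1.4]
grip_width: 46.0
```

Call:
step_arm:
  deltas:
    - [0, 0, 8, 0, 0, 0]
    - [0, 0, 14, 0, 0, 0]
    - [0, 0, 18, 0, 0, 0]
    - [0, 0, 20, 0, 0, 0]
    - [0, 0, 20, 0, 0, 0]

```text
time: 22.75
tool_pos: [500.5, 189.7, 48.0]
tcp_rot: [3.142, 0.001, 3.084]
contact_force: [0.2, -0.2, -2.7]
grip_width: 45.5
```

Call:
step_arm:
  deltas:
    - [0, 0, 0, 0, 0, 0]
    - [0, 0, 0, 0, 0, 0]
    - [0, 0, 0, 0, 0, 0]
  fingers: 54

```text
time: 23.0
tool_pos: [500.7, 189.9, 48.4]
tcp_rot: [3.141, 0.001, 3.084]
contact_force: [-0.2, -0.3, 0.2]
grip_width: 53.5
```

Call:
step_arm:
  deltas:
    - [0, 0, -20, 0, 0, 0]
    - [0, 0, -50, 0, 0, 0]
    - [0, 0, -90, 0, 0, 0]
    - [0, 0, -122, 0, 0, 0]

```text
time: 23.33
tool_pos: [500.4, 189.9, 172.2]
tcp_rot: [3.141, 0.001, 3.084]
contact_force: [1.4, -0.1, -0.3]
grip_width: 53.9
```

```bash
python3 -c "
from h import *
plan([(562,-341,200,2.08)])"
```

```text
.. [-31, -176, -10] 0.33 rows 5
.. [-86, -156, -10] 0.34 rows 5
(562, -341, 200) [-134, -118, -10] 0.33 rows 5
end [ 562.3 -341.3  199.7] 2.084
```

Call:
step_arm:
  deltas:
    - [-31, -176, -10, 0, 0, 0.33]
    - [-31, -176, -10, 0, 0, 0.33]
    - [-31, -176, -10, 0, 0, 0.33]
    - [-31, -176, -10, 0, 0, 0.33]
    - [-31, -176, -10, 0, 0, 0.33]
  fingers: 64

```text
time: 23.75
tool_pos: [521.8, 7.6, 180.7]
tcp_rot: [-3.141, 0.003, 2.751]
contact_force: [-0.3, 0.3, 0.8]
grip_width: 64.3
```

Call:
step_arm:
  deltas:
    - [-86, -156, -10, 0, 0, 0.34]
    - [-86, -156, -10, 0, 0, 0.34]
    - [-86, -156, -10, 0, 0, 0.34]
    - [-86, -156, -10, 0, 0, 0.34]
    - [-86, -156, -10, 0, 0, 0.34]

```text
time: 24.17
tool_pos: [542.3, -169.9, 190.4]
tcp_rot: [-3.141, 0.004, 2.41]
contact_force: [0.6, 0.1, -0.7]
grip_width: 64.1
```

Call:
step_arm:
  deltas:
    - [-30, -26, -2, 0, 0, 0.1]
    - [-60, -53, -4, 0, 0, 0.2]
    - [-90, -79, -7, 0, 0, 0.33]
    - [-115, -101, -9, 0, 0, 0.33]
    - [-134, -118, -10, 0, 0, 0.33]

```text
time: 24.58
tool_pos: [563.4, -344.1, 200.1]
tcp_rot: [3.141, 0.001, 2.082]
contact_force: [-0.3, 0.7, -0.3]
grip_width: 64.0
```

Call:
step_arm:
  deltas:
    - [0, 0, 0, 0, 0, 0]
    - [0, 0, 0, 0, 0, 0]
    - [0, 0, 0, 0, 0, 0]

```text
time: 24.83
tool_pos: [563.2, -340.5, 199.5]
tcp_rot: [3.142, -0.001, 2.085]
contact_force: [-1.2, 0.9, 0.1]
grip_width: 63.9
```

```bash
python3 - <<'E'
from h import *
p=bot.capture('wrist');save(p,'w8')
print(bot.get_obs()['time'],pose()[0].round(1))
print([(np.round(b['rect']).tolist(),round(b['p'],2),ray(p,b['rect'][:2],14).round(1)) for b in bot.boxes_of('base_a_mid',p)])
# grey face segmentation
im=p['color'][:235].astype(int);hsv=cv2.cvtColor(p['color'][:235],cv2.COLOR_RGB2HSV)
m=((hsv[...,1]<40)&(hsv[...,2]>70)&(hsv[...,2]<150)).astype(np.uint8);m=cv2.morphologyEx(m,cv2.MORPH_CLOSE,np.ones((15,15)))
n,l,st,c=cv2.connectedComponentsWithStats(m)
for i in range(1,n):
    if st[i,4]>1000:
        r=cv2.minAreaRect(np.argwhere(l==i)[:,::-1].astype(np.float32));b=cv2.boxPoints(r)
        W=np.array([ray(p,u,20) for u in b]);e=[W[1]-W[0],W[2]-W[1]];L=max(e,key=np.linalg.norm)
        print(st[i,4],np.round(r[0]),W.mean(0).round(1),[np.linalg.norm(v).round(1) for v in e],'ang',(np.arctan2(L[1],L[0])%np.pi).round(3))
E
```

```text
24.8833 [ 563.3 -340.2  199.7]
[([280.0, 101.0, 50.0, 126.0], 0.82, array([ 483.7, -286.6,   14. ])), ([163.0, 237.0, 111.0, 41.0], 0.82, array([ 432.9, -491.8,   14. ])), ([66.0, 58.0, 131.0, 117.0], 0.6, array([ 281. , -355.1,   14. ]))]
3751 [278. 100.] [ 483.8 -289.7   20. ] [np.float64(33.7), np.float64(105.2)] ang 2.058
3736 [364. 104.] [ 561.6 -249.6   20. ] [np.float64(33.8), np.float64(105.1)] ang 2.145
```

```bash
python3 -c "
from h import *
plan([(483.8,-289.7,90,2.054),(483.8,-289.7,32,2.054),(483.8,-289.7,160,2.054),(508,342,150,3.084)],start=(563,-340.5,199.7,2.084))"
```

```text
(483.8, -289.7, 90) [83, -44, 110] 0.03 rows 4
(483.8, -289.7, 32) [0, 0, 58] 0.0 rows 2
(483.8, -289.7, 160) [0, 0, -128] 0.0 rows 4
.. [137, 79, 2] -0.26 rows 4
.. [112, 111, 3] -0.26 rows 4
.. [80, 136, 2] -0.26 rows 4
(508, 342, 150) [42, 153, 3] -0.25 rows 4
end [508.1 342.  149.7] 3.084
```

Call:
step_arm:
  deltas:
    - [25, -13, 33, 0, 0, 0.03]
    - [48, -25, 63, 0, 0, 0.03]
    - [66, -35, 87, 0, 0, 0.03]
    - [78, -41, 104, 0, 0, 0.03]
    - [83, -44, 110, 0, 0, 0.03]

```text
time: 25.35
tool_pos: [481.6, -287.6, 87.5]
tcp_rot: [-3.139, -0.006, 2.056]
contact_force: [-0.6, 0.3, 0.4]
grip_width: 63.9
```

Call:
step_arm:
  deltas:
    - [0, 0, 20, 0, 0, 0]
    - [0, 0, 38, 0, 0, 0]
    - [0, 0, 50, 0, 0, 0]
    - [0, 0, 56, 0, 0, 0]
    - [0, 0, 58, 0, 0, 0]

```text
time: 25.77
tool_pos: [484.6, -290.8, 31.6]
tcp_rot: [3.142, 0.0, 2.055]
contact_force: [0.7, 0.1, -0.7]
grip_width: 63.7
```

Call:
step_arm:
  deltas:
    - [0, 0, 0, 0, 0, 0]
    - [0, 0, 0, 0, 0, 0]
    - [0, 0, 0, 0, 0, 0]
    - [0, 0, 0, 0, 0, 0]
  fingers: 36

```text
time: 26.1
tool_pos: [484.7, -291.5, 32.7]
tcp_rot: [3.141, 0.002, 2.054]
contact_force: [0.5, 1.1, 2.4]
grip_width: 45.8
```

Call:
step_arm:
  deltas:
    - [0, 0, -12, 0, 0, 0]
    - [0, 0, -40, 0, 0, 0]
    - [0, 0, -75, 0, 0, 0]
    - [0, 0, -108, 0, 0, 0]
    - [0, 0, -128, 0, 0, 0]

```text
time: 26.52
tool_pos: [485.0, -291.8, 163.6]
tcp_rot: [3.14, 0.004, 2.054]
contact_force: [0.8, -0.1, -1.8]
grip_width: 45.9
```

Call:
step_arm:
  deltas:
    - [137, 79, 2, 0, 0, -0.26]
    - [137, 79, 2, 0, 0, -0.26]
    - [137, 79, 2, 0, 0, -0.26]
    - [137, 79, 2, 0, 0, -0.26]

```text
time: 26.85
tool_pos: [489.9, -130.7, 158.1]
tcp_rot: [3.141, -0.0, 2.315]
contact_force: [1.2, -0.4, -1.9]
grip_width: 45.8
```

Call:
step_arm:
  deltas:
    - [112, 111, 3, 0, 0, -0.26]
    - [112, 111, 3, 0, 0, -0.26]
    - [112, 111, 3, 0, 0, -0.26]
    - [112, 111, 3, 0, 0, -0.26]

```text
time: 27.18
tool_pos: [496.0, 27.2, 155.1]
tcp_rot: [3.141, 0.0, 2.575]
contact_force: [1.0, 0.2, -2.2]
grip_width: 45.3
```

Call:
step_arm:
  deltas:
    - [80, 136, 2, 0, 0, -0.26]
    - [80, 136, 2, 0, 0, -0.26]
    - [80, 136, 2, 0, 0, -0.26]
    - [80, 136, 2, 0, 0, -0.26]

```text
time: 27.52
tool_pos: [501.7, 185.0, 153.1]
tcp_rot: [3.141, 0.001, 2.836]
contact_force: [0.8, -0.1, -1.5]
grip_width: 46.0
```

Call:
step_arm:
  deltas:
    - [10, 38, 3, 0, 0, -0.06]
    - [20, 74, 3, 0, 0, -0.12]
    - [30, 108, 3, 0, 0, -0.18]
    - [38, 136, 3, 0, 0, -0.25]
    - [42, 153, 3, 0, 0, -0.25]

```text
time: 27.93
tool_pos: [507.8, 343.9, 149.9]
tcp_rot: [3.141, 0.0, 3.09]
contact_force: [0.6, -0.5, -1.6]
grip_width: 45.6
```

Call:
step_arm:
  deltas:
    - [0, 0, 0, 0, 0, 0]
    - [0, 0, 20, 0, 0, 0]
    - [0, 0, 40, 0, 0, 0]
    - [0, 0, 58, 0, 0, 0]
    - [0, 0, 68, 0, 0, 0]

```text
time: 28.35
tool_pos: [507.5, 339.4, 79.7]
tcp_rot: [-3.14, -0.003, 3.083]
contact_force: [-0.7, -0.0, -1.5]
grip_width: 45.4
```

```bash
python3 - <<'E'
from h import *
p=bot.capture('wrist');save(p,'w9');o=bot.get_obs();print(o['time'],np.round(o['tool_pos'],1),np.round(o['tcp_rot'],3),o['grip_width'])
E
```

```text
28.4 [507.  339.1  78.4] [-3.139 -0.005  3.083] 45.80179722487869
```

View pics/w9.png

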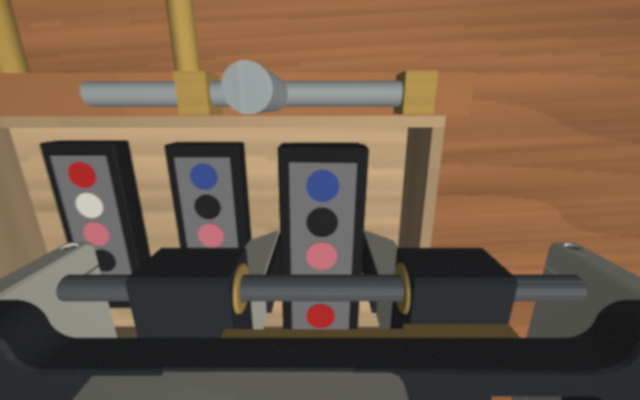

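Call:
step_arm:
  deltas:
    - [0, 0, 6, 0, 0, 0]
    - [0, 0, 11, 0, 0, 0]
    - [0, 0, 15, 0, 0, 0]
    - [0, 0, 18, 0, 0, 0]
    - [0, 0, 18, 0, 0, 0]

```text
time: 28.82
tool_pos: [508.4, 340.6, 63.5]
tcp_rot: [-3.141, -0.0, 3.084]
contact_force: [0.9, -0.2, -0.7]
grip_width: 45.9
```

Call:
step_arm:
  deltas:
    - [0, 0, 0, 0, 0, 0]
    - [0, 0, 0, 0, 0, 0]
    - [0, 0, 0, 0, 0, 0]
  fingers: 54

```text
time: 29.07
tool_pos: [508.8, 340.8, 64.3]
tcp_rot: [3.141, 0.001, 3.084]
contact_force: [0.1, -0.2, -0.6]
grip_width: 53.8
```

Call:
step_arm:
  deltas:
    - [0, 0, -15, 0, 0, 0]
    - [0, 0, -40, 0, 0, 0]
    - [0, 0, -80, 0, 0, 0]
    - [0, 0, -106, 0, 0, 0]

```text
time: 29.4
tool_pos: [509.1, 341.0, 172.9]
tcp_rot: [3.14, 0.002, 3.084]
contact_force: [2.0, 1.0, 0.3]
grip_width: 54.0
```

```bash
python3 -c "
from h import *
plan([(561.6,-250,100,2.14),(561.6,-250,32,2.14),(561.6,-250,160,2.14),(503.5,266,150,3.08)],start=(508.1,342,169.7,3.084))"
```

```text
.. [-22, -147, 17] 0.24 rows 4
.. [-56, -138, 18] 0.23 rows 4
.. [-86, -121, 17] 0.24 rows 4
(561.6, -250, 100) [-112, -97, 18] 0.23 rows 4
(561.6, -250, 32) [0, 0, 68] 0.0 rows 2
(561.6, -250, 160) [0, 0, -128] 0.0 rows 4
.. [155, 77, 3] -0.31 rows 5
.. [124, 121, 3] -0.31 rows 5
(503.5, 266, 150) [81, 152, 4] -0.32 rows 5
end [503.7 265.6 149.7] 3.084
```

Call:
step_arm:
  deltas:
    - [-22, -147, 17, 0, 0, 0.24]
    - [-22, -147, 17, 0, 0, 0.24]
    - [-22, -147, 17, 0, 0, 0.24]
    - [-22, -147, 17, 0, 0, 0.24]
  fingers: 64

```text
time: 29.73
tool_pos: [521.8, 189.5, 152.9]
tcp_rot: [-3.141, 0.001, 2.842]
contact_force: [-0.2, -0.5, -0.6]
grip_width: 63.7
```

Call:
step_arm:
  deltas:
    - [-56, -138, 18, 0, 0, 0.23]
    - [-56, -138, 18, 0, 0, 0.23]
    - [-56, -138, 18, 0, 0, 0.23]
    - [-56, -138, 18, 0, 0, 0.23]

```text
time: 30.07
tool_pos: [535.1, 40.7, 134.8]
tcp_rot: [-3.141, 0.001, 2.612]
contact_force: [0.1, -0.1, 0.1]
grip_width: 64.1
```

Call:
step_arm:
  deltas:
    - [-86, -121, 17, 0, 0, 0.24]
    - [-86, -121, 17, 0, 0, 0.24]
    - [-86, -121, 17, 0, 0, 0.24]
    - [-86, -121, 17, 0, 0, 0.24]

```text
time: 30.4
tool_pos: [548.6, -107.5, 117.8]
tcp_rot: [-3.141, 0.002, 2.371]
contact_force: [0.1, -0.5, -0.1]
grip_width: 63.9
```

Call:
step_arm:
  deltas:
    - [-28, -24, 4, 0, 0, 0.06]
    - [-56, -48, 8, 0, 0, 0.12]
    - [-84, -73, 13, 0, 0, 0.18]
    - [-103, -89, 18, 0, 0, 0.23]
    - [-112, -97, 18, 0, 0, 0.23]

```text
time: 30.82
tool_pos: [561.2, -254.7, 99.1]
tcp_rot: [-3.141, 0.001, 2.139]
contact_force: [0.1, 0.4, -0.1]
grip_width: 64.3
```

Call:
step_arm:
  deltas:
    - [0, 0, 0, 0, 0, 0]
    - [0, 0, 20, 0, 0, 0]
    - [0, 0, 38, 0, 0, 0]
    - [0, 0, 50, 0, 0, 0]
    - [0, 0, 58, 0, 0, 0]

```text
time: 31.23
tool_pos: [561.2, -249.3, 40.7]
tcp_rot: [-3.141, -0.002, 2.146]
contact_force: [-0.9, -0.1, -0.3]
grip_width: 63.9
```

Call:
step_arm:
  deltas:
    - [0, 0, 5, 0, 0, 0]
    - [0, 0, 10, 0, 0, 0]
    - [0, 0, 10, 0, 0, 0]

```text
time: 31.48
tool_pos: [561.5, -250.6, 31.3]
tcp_rot: [-3.141, -0.0, 2.145]
contact_force: [0.9, 0.0, 0.3]
grip_width: 63.8
```

Call:
step_arm:
  deltas:
    - [0, 0, 0, 0, 0, 0]
    - [0, 0, 0, 0, 0, 0]
    - [0, 0, 0, 0, 0, 0]
    - [0, 0, 0, 0, 0, 0]
  fingers: 36

```text
time: 31.82
tool_pos: [561.9, -251.4, 32.4]
tcp_rot: [3.141, 0.001, 2.144]
contact_force: [-0.4, 0.9, 2.1]
grip_width: 45.8
```

Call:
step_arm:
  deltas:
    - [0, 0, -12, 0, 0, 0]
    - [0, 0, -40, 0, 0, 0]
    - [0, 0, -75, 0, 0, 0]
    - [0, 0, -108, 0, 0, 0]
    - [0, 0, -128, 0, 0, 0]

```text
time: 32.23
tool_pos: [562.5, -251.7, 164.5]
tcp_rot: [3.139, 0.005, 2.144]
contact_force: [1.3, -0.6, -0.7]
grip_width: 46.0
```

Call:
step_arm:
  deltas:
    - [155, 77, 3, 0, 0, -0.31]
    - [155, 77, 3, 0, 0, -0.31]
    - [155, 77, 3, 0, 0, -0.31]
    - [155, 77, 3, 0, 0, -0.31]
    - [155, 77, 3, 0, 0, -0.31]

```text
time: 32.65
tool_pos: [540.6, -73.4, 157.5]
tcp_rot: [3.141, -0.003, 2.458]
contact_force: [0.4, -0.3, -0.5]
grip_width: 45.7
```

Call:
step_arm:
  deltas:
    - [124, 121, 3, 0, 0, -0.31]
    - [124, 121, 3, 0, 0, -0.31]
    - [124, 121, 3, 0, 0, -0.31]
    - [124, 121, 3, 0, 0, -0.31]
    - [124, 121, 3, 0, 0, -0.31]

```text
time: 33.07
tool_pos: [522.0, 98.3, 154.5]
tcp_rot: [3.14, -0.001, 2.768]
contact_force: [-0.5, -0.3, -1.5]
grip_width: 45.7
```

Call:
step_arm:
  deltas:
    - [19, 35, 4, 0, 0, -0.1]
    - [38, 70, 4, 0, 0, -0.2]
    - [56, 105, 4, 0, 0, -0.3]
    - [71, 134, 4, 0, 0, -0.32]
    - [81, 152, 4, 0, 0, -0.32]

```text
time: 33.48
tool_pos: [503.7, 266.9, 150.5]
tcp_rot: [3.141, 0.001, 3.087]
contact_force: [-0.5, -0.2, -2.4]
grip_width: 45.7
```

Call:
step_arm:
  deltas:
    - [0, 0, 0, 0, 0, 0]
    - [0, 0, 20, 0, 0, 0]
    - [0, 0, 40, 0, 0, 0]
    - [0, 0, 58, 0, 0, 0]
    - [0, 0, 68, 0, 0, 0]

```text
time: 33.9
tool_pos: [503.6, 262.9, 80.3]
tcp_rot: [-3.14, -0.002, 3.083]
contact_force: [-0.1, -0.7, -1.2]
grip_width: 45.6
```

Call:
step_arm:
  deltas:
    - [0, 0, 6, 0, 0, 0]
    - [0, 0, 11, 0, 0, 0]
    - [0, 0, 15, 0, 0, 0]
    - [0, 0, 18, 0, 0, 0]
    - [0, 0, 18, 0, 0, 0]

```text
time: 34.32
tool_pos: [504.1, 264.1, 63.7]
tcp_rot: [-3.142, 0.0, 3.084]
contact_force: [-0.4, -0.3, -1.3]
grip_width: 46.0
```

Call:
step_arm:
  deltas:
    - [0, 0, 0, 0, 0, 0]
    - [0, 0, 0, 0, 0, 0]
    - [0, 0, 0, 0, 0, 0]
  fingers: 54

```text
time: 34.57
tool_pos: [504.4, 264.4, 64.3]
tcp_rot: [3.141, 0.001, 3.084]
contact_force: [-0.3, 0.7, -0.5]
grip_width: 53.6
```

Call:
step_arm:
  deltas:
    - [0, 0, -15, 0, 0, 0]
    - [0, 0, -40, 0, 0, 0]
    - [0, 0, -80, 0, 0, 0]
    - [0, 0, -120, 0, 0, 0]
    - [0, 0, -140, 0, 0, 0]

```text
time: 34.98
tool_pos: [505.4, 264.8, 209.0]
tcp_rot: [3.139, 0.007, 3.084]
contact_force: [0.7, -0.3, 0.8]
grip_width: 53.9
```

Call:
step_arm:
  deltas:
    - [-35, 0, -20, 0, 0, 0]
    - [-60, 0, -30, 0, 0, 0]
    - [-75, 0, -40, 0, 0, 0]
    - [-80, 0, -40, 0, 0, 0]
    - [-80, 0, -40, 0, 0, 0]

```text
time: 35.4
tool_pos: [584.6, 259.3, 243.6]
tcp_rot: [3.141, 0.001, 3.083]
contact_force: [-0.2, -0.3, -0.6]
grip_width: 54.2
```

```bash
python3 - <<'E'
from h import *
p=bot.capture('wrist');s=bot.capture('scene');d=bot.capture('side')
w=p['color'][:245];a=s['color'][60:330,60:460] 
a=cv2.resize(a,(400,270));b=cv2.resize(d['color'],(400,250))
im=np.zeros((515,800,3),np.uint8);im[:245,:640]=w;im[245:515,:400]=a;im[245:495,400:]=b
cv2.imwrite('pics/m10.png',im[:,:,::-1]);o=bot.get_obs();print(o['time'],np.round(o['tool_pos'],1))
E
```

```text
35.55 [582.5 259.7 242.7]
```

View pics/m10.png

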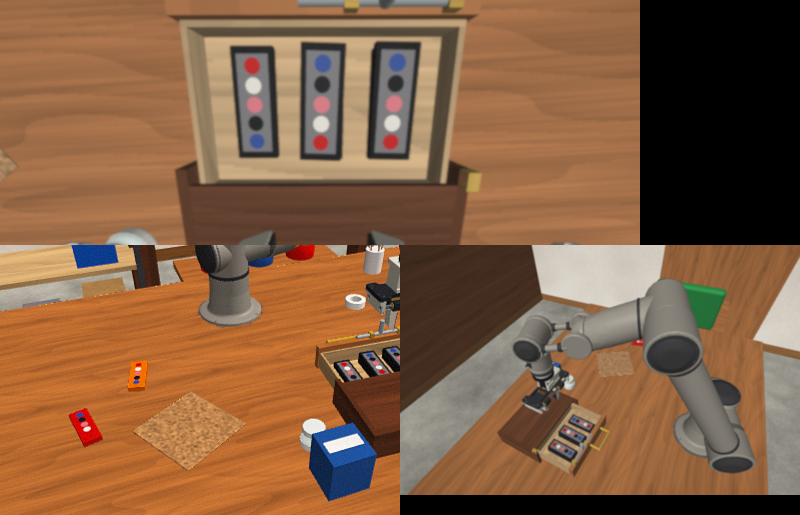

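```bash
python3 -c "
from h import *
plan([(364,236,180,1.513),(364,235,100,1.513),(364,235,64,1.513)],start=(583,260,243,3.084))"
```

```text
.. [72, -12, 21] 0.52 rows 5
.. [57, -47, 21] 0.53 rows 5
(364, 236, 180) [26, -69, 21] 0.52 rows 5
(364, 235, 100) [-1, 0, 80] 0.0 rows 2
(364, 235, 64) [0, 0, 36] 0.0 rows 1
end [363.6 235.3  64. ] 1.514
```

Call:
step_arm:
  deltas:
    - [72, -12, 21, 0, 0, 0.52]
    - [72, -12, 21, 0, 0, 0.52]
    - [72, -12, 21, 0, 0, 0.52]
    - [72, -12, 21, 0, 0, 0.52]
    - [72, -12, 21, 0, 0, 0.52]
  fingers: 26

```text
time: 35.97
tool_pos: [509.5, 252.0, 222.4]
tcp_rot: [-3.14, -0.001, 2.56]
contact_force: [0.2, -0.2, 0.0]
grip_width: 27.7
```

Call:
step_arm:
  deltas:
    - [57, -47, 21, 0, 0, 0.53]
    - [57, -47, 21, 0, 0, 0.53]
    - [57, -47, 21, 0, 0, 0.53]
    - [57, -47, 21, 0, 0, 0.53]
    - [57, -47, 21, 0, 0, 0.53]

```text
time: 36.38
tool_pos: [436.8, 243.6, 201.6]
tcp_rot: [-3.141, 0.0, 2.031]
contact_force: [0.3, 0.3, 0.0]
grip_width: 25.9
```

Call:
step_arm:
  deltas:
    - [26, -69, 21, 0, 0, 0.52]
    - [26, -69, 21, 0, 0, 0.52]
    - [26, -69, 21, 0, 0, 0.52]
    - [26, -69, 21, 0, 0, 0.52]
    - [26, -69, 21, 0, 0, 0.52]

```text
time: 36.8
tool_pos: [363.8, 236.1, 180.7]
tcp_rot: [3.142, 0.0, 1.513]
contact_force: [-0.1, 0.1, 0.3]
grip_width: 25.9
```

Call:
step_arm:
  deltas:
    - [-1, 0, 0, 0, 0, 0]
    - [-1, 0, 30, 0, 0, 0]
    - [-1, 0, 60, 0, 0, 0]
    - [-1, 0, 75, 0, 0, 0]
    - [-1, 0, 80, 0, 0, 0]

```text
time: 37.22
tool_pos: [363.3, 234.3, 98.5]
tcp_rot: [-3.138, 0.002, 1.518]
contact_force: [-1.0, -0.4, 0.4]
grip_width: 26.2
```

Call:
step_arm:
  deltas:
    - [0, 0, 10, 0, 0, 0]
    - [0, 0, 20, 0, 0, 0]
    - [0, 0, 28, 0, 0, 0]
    - [0, 0, 34, 0, 0, 0]
    - [0, 0, 36, 0, 0, 0]

```text
time: 37.63
tool_pos: [364.5, 234.9, 64.3]
tcp_rot: [-3.141, 0.0, 1.515]
contact_force: [-0.5, -0.7, 0.6]
grip_width: 25.9
```

Call:
step_arm:
  deltas:
    - [0, 0, 0, 0, 0, 0]
    - [0, 0, 0, 0, 0, 0]
    - [0, 0, 0, 0, 0, 0]
    - [0, 0, 0, 0, 0, 0]
  fingers: 6

```text
time: 37.97
tool_pos: [364.8, 235.1, 65.1]
tcp_rot: [3.141, -0.0, 1.514]
contact_force: [0.1, 0.3, 0.4]
grip_width: 11.0
```

Call:
step_arm:
  deltas:
    - [0, 20, 0, 0, 0, 0]
    - [0, 45, 0, 0, 0, 0]
    - [0, 70, 0, 0, 0, 0]
    - [0, 95, 0, 0, 0, 0]
    - [0, 115, 0, 0, 0, 0]

```text
time: 38.38
tool_pos: [480.6, 228.4, 65.1]
tcp_rot: [3.141, -0.0, 1.514]
contact_force: [-2.2, 2.1, 2.8]
grip_width: 10.9
```

Call:
step_arm:
  deltas:
    - [0, 15, 0, 0, 0, 0]
    - [0, 25, 0, 0, 0, 0]
    - [0, 32, 0, 0, 0, 0]
    - [0, 37, 0, 0, 0, 0]
    - [0, 40, 0, 0, 0, 0]

```text
time: 38.8
tool_pos: [519.5, 226.2, 65.1]
tcp_rot: [3.141, -0.0, 1.514]
contact_force: [-1.1, -0.1, 4.7]
grip_width: 10.7
```

Call:
step_arm:
  deltas:
    - [0, 1, 0, 0, 0, 0]
    - [0, 2, 0, 0, 0, 0]
    - [0, 3, 0, 0, 0, 0]
    - [0, 4, 0, 0, 0, 0]
    - [0, 4, 0, 0, 0, 0]

```text
time: 39.22
tool_pos: [523.0, 226.0, 65.1]
tcp_rot: [3.141, 0.0, 1.514]
contact_force: [-1.2, -0.1, 5.6]
grip_width: 10.6
```

Call:
step_arm:
  deltas:
    - [0, 1, 0, 0, 0, 0]
    - [0, 2, 0, 0, 0, 0]
    - [0, 3, 0, 0, 0, 0]
    - [0, 4, 0, 0, 0, 0]
    - [0, 4, 0, 0, 0, 0]

```text
time: 39.63
tool_pos: [523.5, 226.0, 65.0]
tcp_rot: [-3.134, 0.001, 1.514]
contact_force: [-14.3, 0.7, 15.8]
grip_width: 11.1
```

Call:
step_arm:
  deltas:
    - [0, 1, 0, 0, 0, 0]
    - [0, 2, 0, 0, 0, 0]
    - [0, 2, 0, 0, 0, 0]

```text
time: 39.88
tool_pos: [523.6, 226.0, 64.9]
tcp_rot: [-3.13, 0.002, 1.514]
contact_force: [-19.1, 2.9, 19.8]
grip_width: 10.8
```

Call:
step_arm:
  deltas:
    - [0, -2, 0, 0, 0, 0]
    - [0, -4, 0, 0, 0, 0]
    - [0, -4, 0, 0, 0, 0]

```text
time: 40.13
tool_pos: [523.4, 226.0, 65.0]
tcp_rot: [-3.139, 0.001, 1.514]
contact_force: [-6.5, 1.0, 8.5]
grip_width: 11.0
```

Call:
step_arm:
  deltas:
    - [0, 0, 0, 0, 0, 0]
    - [0, 0, 0, 0, 0, 0]
    - [0, 0, 0, 0, 0, 0]
  fingers: 26

```text
time: 40.38
tool_pos: [525.1, 225.7, 64.4]
tcp_rot: [-3.142, 0.0, 1.514]
contact_force: [0.0, -0.1, 0.1]
grip_width: 24.3
```

Call:
step_arm:
  deltas:
    - [0, 0, -25, 0, 0, 0]
    - [0, 0, -60, 0, 0, 0]
    - [0, 0, -100, 0, 0, 0]
    - [0, 0, -130, 0, 0, 0]
    - [0, 0, -150, 0, 0, 0]

```text
time: 40.8
tool_pos: [526.2, 226.0, 218.1]
tcp_rot: [3.137, -0.001, 1.514]
contact_force: [0.9, -0.2, 0.4]
grip_width: 25.8
```

```bash
python3 - <<'E'
from h import *
bot.capture('side');p=bot.capture('wrist');save(p,'w11');x=pose();print(x[0].round(1),x[1].as_euler('xyz').round(3))
import pickle;pickle.dump({k:p[k] for k in('fx','fy','cx','cy','R','t')},open('w11.pkl','wb'))
for q in("drawer_handle","bolt_knob"):print(q,[(np.round(b['rect']).tolist(),round(b['p'],2)) for b in bot.boxes_of(q,p)])
E
```

```text
[527.1 226.2 218.6] [ 3.134e+00 -2.000e-03  1.514e+00]
drawer_handle [([353.0, 120.0, 84.0, 239.0], 0.81)]
bolt_knob [([379.0, 103.0, 29.0, 157.0], 0.61)]
```

View pics/w11.png

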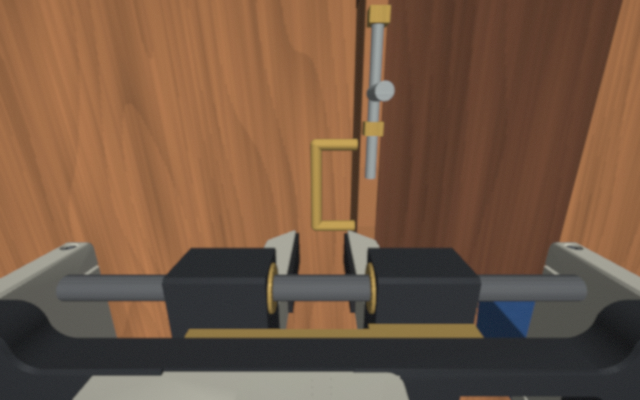

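```bash
python3 - <<'E'
from h import *
import pickle;p=pickle.load(open('w11.pkl','rb'))
print(ray(p,(384,90),128).round(1),ray(p,(317,141),50).round(1),ray(p,(317,229),50).round(1))
plan([(579.5,312,190,1.514)],start=(525,226,214.4,1.514))
E
```

```text
[579.2 315.7 128. ] [527.4 273.2  50. ] [521.4 175.5  50. ]
(579.5, 312, 190) [89, 50, 24] -0.0 rows 3
end [580.  312.  190.4] 1.514
```

Call:
step_arm:
  deltas:
    - [36, 20, 10, 0, 0, 0]
    - [65, 36, 18, 0, 0, 0]
    - [82, 46, 22, 0, 0, 0]
    - [90, 50, 24, 0, 0, 0]
    - [90, 50, 24, 0, 0, 0]
  fingers: 34

```text
time: 41.42
tool_pos: [579.6, 313.7, 187.3]
tcp_rot: [-3.137, 0.002, 1.515]
contact_force: [-0.6, 0.2, 0.5]
grip_width: 34.1
```

Call:
step_arm:
  deltas:
    - [0, 0, 0, 0, 0, 0]
    - [0, 0, 25, 0, 0, 0]
    - [0, 0, 45, 0, 0, 0]
    - [0, 0, 58, 0, 0, 0]
    - [0, 0, 63, 0, 0, 0]

```text
time: 41.83
tool_pos: [578.7, 311.0, 125.6]
tcp_rot: [-3.138, 0.002, 1.513]
contact_force: [-0.1, 0.4, -0.8]
grip_width: 34.0
```

Call:
step_arm:
  deltas:
    - [0, 0, 0, 0, 0, 0]
    - [0, 0, 0, 0, 0, 0]

```text
time: 42.0
tool_pos: [580.5, 312.2, 128.6]
tcp_rot: [3.141, -0.0, 1.513]
contact_force: [0.1, -0.3, 0.4]
grip_width: 33.8
```

Call:
step_arm:
  deltas:
    - [0, 0, 0, 0, 0, 0]
    - [0, 0, 0, 0, 0, 0]
    - [0, 0, 0, 0, 0, 0]
    - [0, 0, 0, 0, 0, 0]
    - [0, 0, 0, 0, 0, 0]
  fingers: 6

```text
time: 42.42
tool_pos: [579.4, 313.0, 128.5]
tcp_rot: [-3.14, 0.0, 1.514]
contact_force: [-5.0, -0.1, 6.2]
grip_width: 13.2
```

Call:
step_arm:
  deltas:
    - [6, 0, 0, 0, 0, 0]
    - [13, 0, 0, 0, 0, 0]
    - [20, 0, 0, 0, 0, 0]
    - [27, 0, 0, 0, 0, 0]
    - [33, 0, 0, 0, 0, 0]

```text
time: 42.83
tool_pos: [581.3, 346.2, 128.5]
tcp_rot: [-3.14, 0.0, 1.514]
contact_force: [-3.9, -0.9, 5.6]
grip_width: 13.3
```

Call:
step_arm:
  deltas:
    - [2, 0, 0, 0, 0, 0]
    - [4, 0, 0, 0, 0, 0]
    - [5, 0, 0, 0, 0, 0]
    - [6, 0, 0, 0, 0, 0]
    - [7, 0, 0, 0, 0, 0]

```text
time: 43.25
tool_pos: [581.6, 349.7, 128.5]
tcp_rot: [-3.139, 0.006, 1.514]
contact_force: [-7.9, -15.9, 10.5]
grip_width: 13.2
```

Call:
step_arm:
  deltas:
    - [1, 0, 0, 0, 0, 0]
    - [2, 0, 0, 0, 0, 0]
    - [3, 0, 0, 0, 0, 0]
    - [3, 0, 0, 0, 0, 0]
    - [3, 0, 0, 0, 0, 0]

```text
time: 43.67
tool_pos: [581.7, 350.0, 128.4]
tcp_rot: [-3.137, 0.011, 1.513]
contact_force: [-8.8, -21.6, 12.5]
grip_width: 12.9
```

Call:
step_arm:
  deltas:
    - [-2, 0, 0, 0, 0, 0]
    - [-4, 0, 0, 0, 0, 0]
    - [-4, 0, 0, 0, 0, 0]

```text
time: 43.92
tool_pos: [581.5, 349.5, 128.5]
tcp_rot: [-3.139, 0.004, 1.513]
contact_force: [-6.1, -8.9, 8.1]
grip_width: 12.7
```

Call:
step_arm:
  deltas:
    - [0, 0, 0, 0, 0, 0]
    - [0, 0, 0, 0, 0, 0]
    - [0, 0, 0, 0, 0, 0]
    - [0, 0, 0, 0, 0, 0]
  fingers: 34

```text
time: 44.25
tool_pos: [582.6, 352.0, 127.6]
tcp_rot: [3.141, -0.0, 1.514]
contact_force: [-0.2, -0.2, 1.2]
grip_width: 32.6
```

Call:
step_arm:
  deltas:
    - [0, 0, -25, 0, 0, 0]
    - [0, 0, -55, 0, 0, 0]
    - [0, 0, -80, 0, 0, 0]
    - [0, 0, -90, 0, 0, 0]

```text
time: 44.58
tool_pos: [583.7, 352.6, 221.9]
tcp_rot: [3.136, -0.003, 1.514]
contact_force: [0.3, 0.2, 0.3]
grip_width: 33.9
```

Call:
step_arm:
  deltas:
    - [-40, -10, 0, 0, 0, 0]
    - [-80, -20, 0, 0, 0, 0]
    - [-110, -30, 0, 0, 0, 0]
    - [-120, -30, 0, 0, 0, 0]
    - [-120, -30, 0, 0, 0, 0]

```text
time: 45.0
tool_pos: [545.5, 231.6, 217.5]
tcp_rot: [-3.141, 0.001, 1.511]
contact_force: [0.6, 0.3, 0.1]
grip_width: 33.8
```

```bash
python3 - <<'E'
from h import *
bot.capture('side');p=bot.capture('wrist');s=bot.capture('scene');d=bot.capture('side')
import pickle;pickle.dump({k:p[k] for k in('fx','fy','cx','cy','R','t')},open('w12.pkl','wb'))
print(pose()[0].round(1),bot.get_obs()['time'])
im=np.zeros((600,800,3),np.uint8)
im[:300,:480]=cv2.resize(p['color'][0:150,270:510],(480,300))          # x2
im[300:600,:420]=cv2.resize(s['color'][150:250,390:530],(420,300))   # x3
im[300:600,420:]=cv2.resize(d['color'][230:350,150:302],(380,300))  # x2.5
im[:200,480:]=cv2.resize(s['color'],(320,200))
cv2.imwrite('pics/m12.png',im[:,:,::-1])
E
```

```text
[546.1 234.9 217.3] 45.2
```

View pics/m12.png

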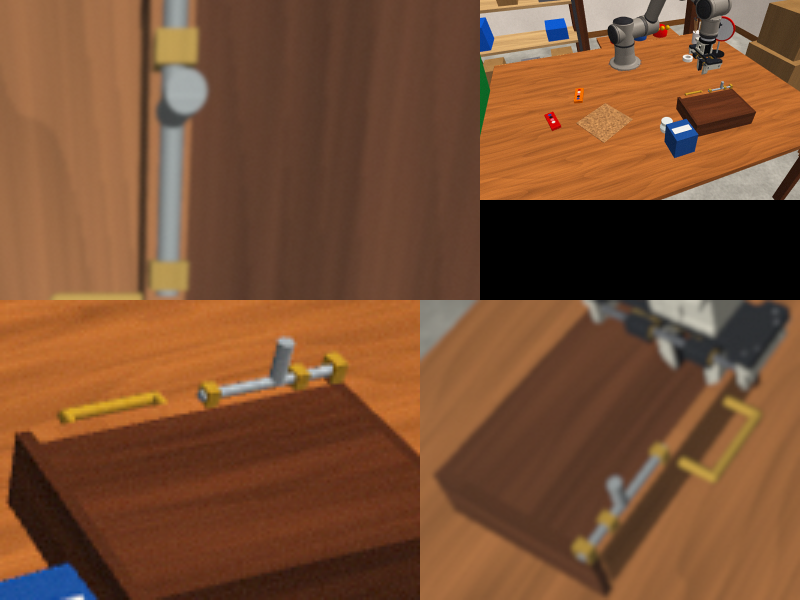

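```bash
python3 - <<'E'
from h import *
import pickle
for f,k,g1,g2 in(('w11',(384,90),(373,128.5),(379,14.5)),('w12',(363,46),(354.5,138),(358,23.5))):
    p=pickle.load(open(f+'.pkl','rb'));print(f,[ray(p,u,z).round(1).tolist() for u,z in((k,128),(g1,96),(g2,96))])
E
```

```text
w11 [[579.2, 315.7, 128.0], [576.7, 286.1, 96.0], [581.8, 372.2, 96.0]]
w12 [[581.6, 351.3, 128.0], [577.6, 285.9, 96.0], [582.5, 372.4, 96.0]]
```

```bash
python3 -c "
from plant import bot
print(bot.close_job(),bot.get_obs()['time'])"
```

```text
the job is handed in; nothing more can be done
the job is handed in; nothing more can be done
```

I packed all five palettes flat in the drawer, shut it and slid the bolt home, then handed the job in at about 45 s of the 210 s allowed. No verdict was reported.

- **Order of work:** I pulled the drawer to its stop at about 35 N, then took both top palettes, the bridge and the two bases, each lifted straight up. They lie in three columns: two deep at the centre and left, one at the right. There was no stray on the table in this run; the orange and red look-alikes were left alone.
- **Drawer:** It closed against its stop after about 159 mm of travel, with about 19 N of resistance. The picture taken afterwards shows the front flush with the lid. It had started a few millimetres ajar, which explains why my opening pull measured only about 154 mm.
- **Bolt:** It stopped after about 37 mm under about 21 N, not the full 40 mm. Measured from the pictures, the knob ended at y 351.3 mm against a predicted 351.2 mm for fully home. The shortfall fits the bolt starting about 3–4 mm forward. I did not give it a second push to confirm.
- **Forces and bystanders:** Putting down the first palette gave a brief 41.5 N reading at the wrist, through the palette itself; I lowered the others more slowly, and they read about 3 N or less. In the last pictures the jar and tissue box look unmoved and the cork mat is empty.

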